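# Fetch the rubbing block from behind the cans on the banker

### The job

Stand the orange spray can, the amber bottle and the white jar on the slate slab to get at the green rubbing block they hem in. Then lay the block flat on the carving mat, in front of the limestone's smooth long face, and after that stand the can, bottle and jar back in the tool tray, each where it stood before. Set things down rather than drop them, keep the three upright, and leave the limestone, the dummy mallet and the chisel where they are.

Things in the scene. Friction and masses are not known exactly. Their poses are not given: they have to be found in the camera images.
- spray_can: Can of marking-out spray paint, upright: round orange body 56 mm in diameter up to 112 mm, then a white cap 48 mm in diameter; 150 mm tall, about 0.3 kg. Origin: centre of its underside; z up its axis. Starts in one of the three places around the block in the tray, about 10 mm from it. Grip across the orange body, e.g. 105 mm up.
- amber_bottle: Closed brown (amber) bottle of stone sealer with a pale paper band, upright: straight body 60 mm in diameter up to 104 mm, short shoulder, black cap 32 mm in diameter from 114 to 138 mm (top); about 0.4 kg. Origin: centre of its underside; z up. Starts in one of the three places around the block. Grip across the body, e.g. 92 mm up, or by the cap.
- filler_jar: White jar of stone filler with a blue screw lid, upright: 64 mm in diameter all the way up (lid from 106 mm to the top at 130 mm), about 0.45 kg. Origin: centre of its underside; z up. Starts in one of the three places around the block. Grip across the body, e.g. 95 mm up.
- rubbing_block: Dark green abrasive rubbing block lying flat, 50 mm (its x) by 70 mm (its y) by 38 mm high, about 0.3 kg. Origin: centre of its underside; z up. In the tray, its x within 4 degrees of the tray's, a tall vessel on its left, right and in front; 40 mm of free floor to the tray's far wall. Grip across the 50 mm, e.g. 22 mm up.
- tool_tray: Open plywood tray fixed on the bench, 210 mm (x) by 260 mm (y), walls 10 mm thick and 38 mm high all round, floor 10 mm above the bench. Origin: centre of its underside; x points to its far wall, away from the robot. The vessels stand near (-32, 0), (30, 77) and (30, -77) mm in its frame, the block near (35, 0), each within some mm.
- slate_slab: Dark grey sawn slate slab fixed on the bench, 150 mm (x) by 260 mm (y) by 20 mm thick: the empty side area. Origin: centre of its underside; the top is 20 mm above it. The three vessels fit on it in a row along its y, about 80 mm apart.
- carving_mat: Black ribbed rubber mat fixed on the bench, 280 mm (x) by 240 mm (y) by 8 mm thick. The limestone stands on its far half; the near half (towards the robot) is free but for tiny chips. Origin: centre of its underside, the top 8 mm above it; x points away from the robot.
- limestone: Bystander: cream limestone being worked, loose, 4 kg, 90 mm (x) by 200 mm (y) by 110 mm high, rough at its +y end. Origin: centre of its underside, about 85 mm beyond the mat's centre. Its smooth long face looks to its -x (to the robot), 45 mm from the origin. The block goes on the mat before this face; a good spot for its centre is 135 mm from the origin along -x.
- dummy_mallet: Bystander: mason's dummy, standing on its round grey metal head (60 mm in diameter, 60 mm high) with a pale wooden handle pointing up, 168 mm tall. Origin: centre of its underside. Stands near the robot, in front of the work.
- chisel: Bystander: steel mason's chisel with a red band, lying flat on the bench near the robot, 186 mm long (its x), up to 22 mm wide and 13 mm high. Origin: on its underside, roughly mid-length.
Not all that is in view belongs to the job. Of the things like the rubbing_block, leave any that is red; of the rest the larger one is meant.

How it is judged:
By the outcome, as a careful person would: the job done as asked, in the order asked, and still so for the second after the job is handed in, with the robot touching nothing.
It also fails if it takes over 136 s, if anything falls off the work surface, if the arm or the gripper's body presses on something with over 40 N, if the wrist force passes 120 N, or if a joint passes its speed limit or range.

### The arm

A 6-joint arm with a two-finger parallel gripper is mounted at the origin on the work surface. World frame = base frame: x ahead of the robot, y to its left, z up, the work surface at z = 0. Lengths are in m, angles in rad, forces in N, time in s.
With the tool pointing down it reaches from about 0.35 to 0.975 m from the base axis. Payload 4.9 kg.
Tool frame: the origin (TCP) lies at the very end of the fingers, on their centre line; the grasp point (between the pads) lies 19 mm behind it (ctrl.grasp_offset is the distance from the TCP to the grasp point, in m); z points along the fingers, y is the line along which they close (so a half turn about z gives the same grasp; the last joint's range is limited). The gripper opens to 85 mm and grips with 20 to 120 N. Pads are 22 mm wide; open, the fingers measure 114 mm over their backs; the gripper's body (76 mm by 85 mm) begins 54 mm behind the grasp point. The pads swing forward as they close: fully open they stand 13 mm farther back than shut.
Start: joints at [-1.24, 0.053, 1.613, -0, 1.476, -0.119], TCP at [0.272, -0.563, 0.231] pointing down, gripper open.
Joint ranges: [-3.01, 3.01], [-1.01, 2.22], [0.06, 2.58], [-1.02, 4.17], [0.09, 2.62], [-3.14, 3.14]. Speed limits (rad/s): [2.57, 2.57, 3.14, 3.14, 3.14, 3.14].

### API

Orientations are given as a rotation vector (axis times angle).
In Python, from station import ctrl, optics gives the robot as it stands.
- The arm moves only by the shell command python3 -m handwheel 'ROWS' [OPENING] [FORCE]. ROWS is JSON, a list of rows, each an object of numbers: "tx", "ty", "tz": the shift along the tool's x, y, z in mm; "roll": the turn about the tool's z in rad. A call has 1 to 12 rows; each row shifts and turns the commanded pose from where the row before left it, along the tool's axes as they then stand; what a row does not reach is not made up. A row lasts 1/12 s, in which the tool goes at most 41.7 mm and 7.16 degrees, less where a joint would pass 70% of its speed; a pose out of reach is approached as far as the arm can. A call with a gripper value outside its range is refused whole. OPENING is the finger opening in mm, from 0 to 85.4, set as the call begins (- or left out, the last holds). The fingers move at their own pace and stop on an object; FORCE is the grip in N (left out, the last holds). Time passes only in rows, so rows that do not move let the fingers close. It gives the time, the measured TCP pose, the force, the opening and the grip force at its end, in the units of the state.
- ctrl.get_obs(): the state, without advancing time (a new reading comes with each control period).
- optics.get_image(name): name is "scene" or "top" or "wrist"; returns (picture, depth): 480x640x3 uint8, red, green, blue; 480x640 float32, m along the optical axis (not along the pixel's ray), 0 where there is no reading.
- optics.camera_params(name): a dict with "mtx" (3x3 intrinsics, pixels), "extrinsics" (4x4, takes a point from camera to world coordinates); the wrist camera has in their place "tool_from_camera" (4x4, takes a point from camera to tool coordinates, whose origin is the TCP and whose axes are the flange's). Camera axes: x right, y down, z forward; pixel columns grow to the right and rows downward; lengths in m; the calibration is good to about 2 mm. A picture is of the moment at which its call begins: read the wrist's pose just before it. camera_params takes no time and is no camera call.
- ctrl.finish_job(): hands the job in; it is judged then, once.
The state is a dict: "t": time; "q": joint angles; "dq": joint speeds; "effort": joint torques, N m; "tool_pos": TCP position; "tool_rot": TCP orientation; "contact_force": force on the tool from outside, world axes, zero at the start; "wrist_torque": the same for the moment, N m; "opening": finger opening in m; "grip_force": force on a finger pad.
Only numpy, scipy, OpenCV 4.12 (cv2) and the standard library are available. Lean on these libraries where they do the work, as an engineer would, in place of code of your own. Each camera call takes 0.05 s, during which the arm holds its last target. There are 200 camera calls.

## Working session

There is one attempt and no reset: what is moved stays moved. The work goes in short steps, Python scripts to look and compute and a shell command to move; the robot and the scene stay as the last step left them, time stands still between calls to the robot, and variables do not carry over. Pictures are saved under pics/ and viewed, at most 14 in all, crops included, and the job is handed in when it is done.

```bash
ls; mkdir -p pics; python3 - <<'E'
from station import ctrl, optics
import numpy as np, cv2
o=ctrl.get_obs(); print({k:np.round(v,3).tolist() for k,v in o.items()}, ctrl.grasp_offset)
for n in ("top","scene"):
    im,d=optics.get_image(n); cv2.imwrite(f"pics/{n}0.png",im[:,:,::-1]); np.savez(f"pics/{n}0.npz",im=im,d=d)
    p=optics.camera_params(n); print(n,np.round(p["mtx"],1).tolist(),np.round(p["extrinsics"],4).tolist())
print(optics.camera_params("wrist"))
E
```

```text
pics
{'t': 0.0, 'q': [-1.24, 0.053, 1.614, 0.0, 1.476, -0.119], 'dq': [0.0, 0.0, -0.001, 0.001, 0.0, -0.0], 'effort': [-0.0, -39.368, -37.018, -0.0, 0.007, 0.0], 'tool_pos': [0.272, -0.562, 0.23], 'tool_rot': [-3.06, -0.7, 0.0], 'contact_force': [0.066, -1.098, -0.451], 'wrist_torque': [0.036, 0.007, -0.019], 'grip_force': 0.0, 'opening': 0.085} 0.0187
top [[537.2, 0.0, 313.8], [0.0, 537.2, 246.7], [0.0, 0.0, 1.0]] [[0.0056, -0.9968, 0.08, 0.4562], [-0.9999, -0.0065, -0.0115, 0.0237], [0.012, -0.0799, -0.9967, 1.1285], [0.0, 0.0, 0.0, 1.0]]
scene [[473.0, 0.0, 317.6], [0.0, 473.0, 242.1], [0.0, 0.0, 1.0]] [[-0.0415, 0.5959, -0.802, 1.3531], [0.9991, 0.0204, -0.0365, 0.041], [-0.0054, -0.8028, -0.5963, 0.6294], [0.0, 0.0, 0.0, 1.0]]
{'mtx': array([[339.54539449,   0.        , 325.40863984],
       [  0.        , 339.54539449, 237.80856075],
       [  0.        ,   0.        ,   1.        ]]), 'tool_from_camera': array([[ 5.29996640e-04, -9.62086326e-01, -2.72744606e-01,
         6.90463707e-02],
       [ 9.99999773e-01,  6.23288991e-04, -2.55408519e-04,
         9.05466222e-04],
       [ 4.15723754e-04, -2.72744409e-01,  9.62086438e-01,
        -1.41979665e-01],
       [ 0.00000000e+00,  0.00000000e+00,  0.00000000e+00,
         1.00000000e+00]])}
```

View pics/top0.png

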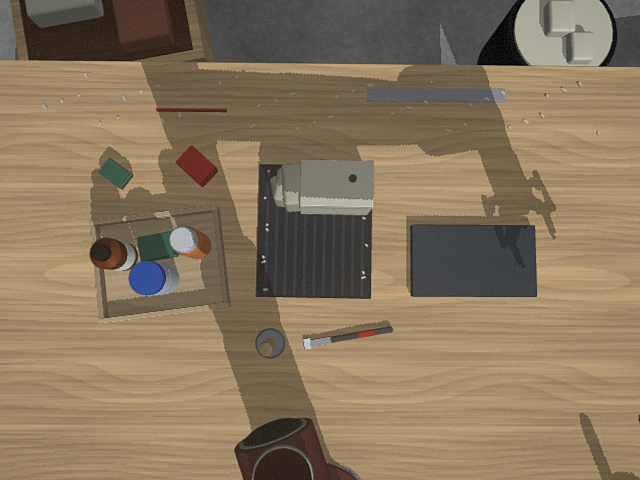

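View pics/scene0.png

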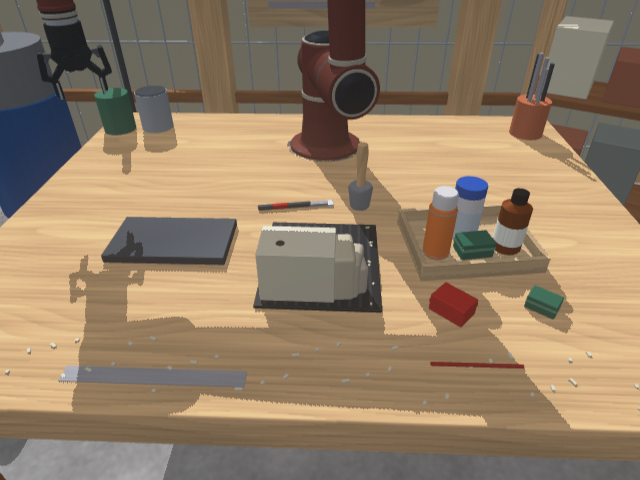

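The scene view confirms the layout. Candidates in the top view are the green block in the tray (157,246), the smaller loose green block (116,173) and the red block (197,166). The tray one is the larger of the two green ones, so it's the target. Next I'll measure and take a close crop.

```bash
cat > h.py <<'E'
from station import ctrl, optics
import numpy as np, cv2
from scipy.spatial.transform import Rotation as R
def cam(n):
    p=optics.camera_params(n)
    if n!="wrist": return p["mtx"],p["extrinsics"]
    o=ctrl.get_obs(); T=np.eye(4); T[:3,:3]=R.from_rotvec(o["tool_rot"]).as_matrix(); T[:3,3]=o["tool_pos"]
    return p["mtx"],T@p["tool_from_camera"]
def rayz(uv,z,K,E):
    uv=np.atleast_2d(np.asarray(uv,float)); d=np.c_[(uv-K[[0,1],[2,2]])/K[0,0],np.ones(len(uv))]@E[:3,:3].T
    return (E[:3,3]+d*((z-E[2,3])/d[:,2])[:,None])[:,:2]
def cloud(d,K,E):
    v,u=np.indices(d.shape); P=np.stack([(u-K[0,2])/K[0,0]*d,(v-K[1,2])/K[1,1]*d,d],-1)@E[:3,:3].T+E[:3,3]
    P[d<=0]=np.nan; return P
def hsv(im): return cv2.cvtColor(im,cv2.COLOR_RGB2HSV)
def mask(im,lo,hi,roi=None):
    m=cv2.inRange(hsv(im),np.array(lo),np.array(hi))
    if roi:
        k=np.zeros_like(m); x0,y0,x1,y1=roi; k[y0:y1,x0:x1]=1; m*=k
    return m
def big(m):
    c,_=cv2.findContours(m,cv2.RETR_EXTERNAL,cv2.CHAIN_APPROX_NONE); return max(c,key=cv2.contourArea)[:,0]
def rect(P):
    (cx,cy),(w,h),a=cv2.minAreaRect((np.asarray(P)*1000).astype(np.float32)); return np.round([cx,cy,w,h,a],1)
def delta(x,y,z,ang=None):
    "mm in tool axes to bring TCP to x,y,z (m); roll so that tool y lies along world angle ang (deg, mod 180)"
    o=ctrl.get_obs(); M=R.from_rotvec(o["tool_rot"]).as_matrix()
    dt=M.T@(np.array([x,y,z])-o["tool_pos"])*1000
    a=np.degrees(np.arctan2(M[1,1],M[0,1])); r=None
    if ang is not None: r=-((ang-a+90)%180-90)
    print("t",round(o["t"],2),"tcp",np.round(o["tool_pos"]*1000,1),"ydir",round(a,1),"d",np.round(dt,1),"roll rad",None if r is None else round(np.radians(r),3),"q6",round(o["q"][5],2))
E
python3 - <<'E'
from h import *
K,E=cam("top"); f=np.load("pics/top0.npz"); im,d=f["im"],f["d"]; P=cloud(d,K,E); H=hsv(im)
ks,es=cam("scene"); g=np.load("pics/scene0.npz"); ims,ds=g["im"],g["d"]; Ps=cloud(ds,ks,es)
for n,(x,y) in dict(bottle=(105,252),can=(181,240),jar=(147,278),block=(148,246),loose=(116,173),red=(197,166),floor=(190,275),slab=(470,260),mat=(315,260),stone=(330,175),mallet=(268,346),chis=(350,337),bench=(200,380)).items():
    print(n,H[y,x],np.round(P[y,x],4))
def rep(n,m,z):
    c=big(m); print(n,len(c),rect(rayz(c,z,K,E)),"circ",np.round(cv2.minEnclosingCircle(c.astype(np.float32))[0],1))
rep("jarlid",mask(im,(110,120,60),(125,255,255),(80,200,240,320)),.140)
x=P[...,2]
z=np.nan_to_num(x)
for n,lo,hi,roi in (("jar",.13,.15,(110,240,190,310)),("canTop",.15,.17,(160,210,220,270)),("botcap",.138,.158,(80,220,140,290)),("mallet",.05,.2,(245,320,300,370)),("stone",.108,.13,(265,150,385,225)),("slab",.012,.03,(395,215,550,305)),("blk",.04,.055,(125,220,190,270)),("traywall",.031,.045,(85,200,240,325))):
    m=((z>lo)&(z<hi)).astype(np.uint8); k=np.zeros_like(m); k[roi[1]:roi[3],roi[0]:roi[2]]=1; m*=k
    c=big(m); q=P[m>0]; print(n,m.sum(),"med",np.round(np.median(q,0),4),"rect(mean z ray)",rect(rayz(c,(q[:,2]).mean(),K,E)), "cloudrect",rect(q[:,:2]))
for n,lo,hi,zz in (("slabdark",(0,0,20),(179,90,75),.02),):
    c=big(mask(im,lo,hi,(395,215,550,305))); print(n,rect(rayz(c,zz,K,E)))
    c=big(mask(im,lo,hi,(245,220,385,305))); print("matnear",rect(rayz(c,.008,K,E)))
cv2.imwrite("pics/crop0.png",cv2.resize(im[140:330,80:240,::-1],None,fx=3,fy=3,interpolation=cv2.INTER_CUBIC))
# scene cylinders
Hs=hsv(ims)
for n,lo,hi,roi,r in (("can",(3,120,60),(16,255,255),(420,190,460,265),.028),("jarlid",(108,120,60),(125,255,255),(450,170,495,205),.032),("bottle",(3,120,20),(14,255,140),(490,190,535,260),.03)):
    m=mask(ims,lo,hi,roi)>0; q=Ps[m]; q=q[np.isfinite(q[:,0])]
    from scipy.optimize import least_squares
    s=least_squares(lambda c:np.hypot(q[:,0]-c[0],q[:,1]-c[1])-r,q[:,:2].mean(0)-[.02,0],loss="soft_l1",f_scale=.002); print(n,m.sum(),np.round(s.x,4),np.abs(s.fun).mean().round(4),"z",np.round(np.nanpercentile(q[:,2],[2,98]),3))
E
```

```text
bottle [19 41 50] [0.5226 0.3924 0.1483]
can [105  11 183] [0.5443 0.2519 0.1616]
jar [111 168 149] [0.476  0.3176 0.1388]
block [77 84 64] [0.5423 0.3453 0.0453]
loose [72 83 92] [0.6944 0.4205 0.0294]
red [  2 162 107] [0.7083 0.2519 0.0388]
floor [ 19  72 167] [0.4853 0.2674 0.009 ]
slab [120   7  70] [ 0.5195 -0.3134  0.0193]
mat [83 17 59] [0.5181 0.008  0.0092]
stone [ 26  28 126] [ 0.6741 -0.0181  0.1208]
mallet [ 17  93 118] [0.3564 0.0927 0.165 ]
chis [165   7  75] [ 0.3594 -0.0651  0.0096]
bench [ 17  93 172] [ 0.2693  0.2438 -0.0009]
jarlid 101 [4.769e+02 3.173e+02 6.030e+01 6.590e+01 4.000e-01] circ [146.9 277.5]
jar 988 med [0.4777 0.3194 0.1393] rect(mean z ray) [477.4 319.8  62.8  62.6  46.1] cloudrect [487.1 315.2 149.7  80.8  89.9]
canTop 549 med [0.5464 0.2512 0.1591] rect(mean z ray) [5.473e+02 2.508e+02 4.540e+01 4.710e+01 4.000e-01] cloudrect [547.1 251.5  46.4  46.6  83. ]
botcap 465 med [0.5121 0.3931 0.144 ] rect(mean z ray) [5.238e+02 4.051e+02 3.120e+01 3.300e+01 4.000e-01] cloudrect [504.1 367.7 116.9  44.6  52.3]
mallet 707 med [0.3565 0.094  0.0603] rect(
[... 249 characters left out ...]
1  89.6]
slab 8964 med [ 0.5181 -0.3198  0.0197] rect(mean z ray) [ 5.190e+02 -3.193e+02  1.476e+02  2.616e+02  3.000e-01] cloudrect [ 5.193e+02 -3.204e+02  1.483e+02  2.612e+02  3.000e-01]
blk 894 med [0.54   0.334  0.0471] rect(mean z ray) [542.6 329.9  50.3  70.1  10.6] cloudrect [545.7 342.9 101.9  97.6  89. ]
traywall 2517 med [0.5153 0.3212 0.0373] rect(mean z ray) [508.4 325.8 209.7 261.    7.6] cloudrect [508.7 326.8 210.8 261.5   7.6]
slabdark [ 5.190e+02 -3.188e+02  1.476e+02  2.616e+02  3.000e-01]
matnear [522.6  10.9 239.  163.7  89.4]
can 1288 [0.5489 0.2545] 0.0014 z [0.017 0.129]
jarlid 600 [0.4789 0.3228] 0.007 z [0.121 0.142]
bottle 886 [0.5244 0.4078] 0.0031 z [0.016 0.125]
```

View pics/crop0.png

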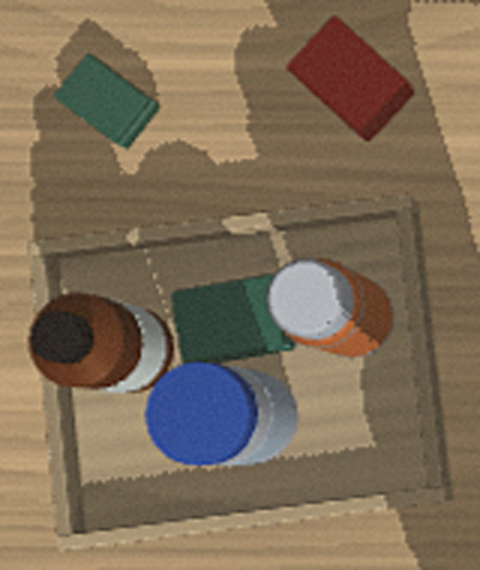

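Crop: the tray block at (225,315) is clearly larger than the loose green block at (107,100), and the red block at (340,80) is excluded. So the tray block is chosen. I'll start with the can.

```bash
python3 - <<'E'
from h import *
delta(.548,.2525,.26,0)
o=ctrl.get_obs(); print(R.from_rotvec(o["tool_rot"]).as_matrix().round(3))
E
```

```text
t 0.1 tcp [ 271.6 -562.3  230.2] ydir -64.2 d [ 603.2 -613.6  -28.5] roll rad -1.121 q6 -0.12
[[ 0.901  0.435 -0.001]
 [ 0.435 -0.901  0.002]
 [ 0.    -0.002 -1.   ]]
```

```bash
python3 -m handwheel '[{"roll":-0.124,"tz":-3},{"roll":-0.124,"tz":-3},{"roll":-0.124,"tz":-3},{"roll":-0.124,"tz":-3},{"roll":-0.124,"tz":-3},{"roll":-0.124,"tz":-3},{"roll":-0.124,"tz":-3},{"roll":-0.124,"tz":-3},{"roll":-0.124,"tz":-3}]' 85; python3 -m handwheel '[{"tx":36,"ty":12},{"tx":36,"ty":12},{"tx":36,"ty":12},{"tx":36,"ty":12},{"tx":36,"ty":12},{"tx":36,"ty":12},{"tx":36,"ty":12},{"tx":36,"ty":12},{"tx":36,"ty":12},{"tx":36,"ty":12},{"tx":36,"ty":12},{"tx":36,"ty":12}]'; python3 -c "
from h import *
delta(.548,.2525,.26,0)"
```

```text
t 0.1 tcp [ 271.6 -562.3  230.2] ydir -64.2 d [ 603.2 -613.6  -28.5] roll rad -1.121 q6 -0.12$[0]: bad value
$[0]: bad value
```

```bash
python3 -m handwheel '[{"tx":0,"ty":0,"tz":-3,"roll":-0.124}]' 85; python3 -m handwheel '[{"tx":0.0,"ty":0.0,"tz":-3.0,"roll":-0.124}]'; python3 -m handwheel --help
```

```text
t: 0.18
tool_pos: [0.2715, -0.5621, 0.2327]
tool_rot: [-3.01, -0.891, 0.0]
contact_force: [-0.1, 0.4, 0.5]
opening: 0.085
grip_force: 0.0
t: 0.27
tool_pos: [0.2716, -0.5623, 0.2362]
tool_rot: [-2.947, -1.082, -0.0]
contact_force: [0.1, -0.4, -0.2]
opening: 0.0848
grip_force: 0.0invalid input: not JSON, or not a number
```

```bash
python3 -m handwheel '[{"tx":0,"ty":0,"tz":-3,"roll":-0.124},{"tx":0,"ty":0,"tz":-3,"roll":-0.124},{"tx":0,"ty":0,"tz":-3,"roll":-0.124},{"tx":0,"ty":0,"tz":-3,"roll":-0.124},{"tx":0,"ty":0,"tz":-3,"roll":-0.124},{"tx":0,"ty":0,"tz":-3,"roll":-0.124},{"tx":0,"ty":0,"tz":-3,"roll":-0.124}]' >/dev/null; python3 -m handwheel '[{"tx":36,"ty":12,"tz":0,"roll":0},{"tx":36,"ty":12,"tz":0,"roll":0},{"tx":36,"ty":12,"tz":0,"roll":0},{"tx":36,"ty":12,"tz":0,"roll":0},{"tx":36,"ty":12,"tz":0,"roll":0},{"tx":36,"ty":12,"tz":0,"roll":0},{"tx":36,"ty":12,"tz":0,"roll":0},{"tx":36,"ty":12,"tz":0,"roll":0},{"tx":36,"ty":12,"tz":0,"roll":0},{"tx":36,"ty":12,"tz":0,"roll":0},{"tx":36,"ty":12,"tz":0,"roll":0},{"tx":36,"ty":12,"tz":0,"roll":0}]'; python3 -c "
from h import *
delta(.548,.2525,.26,0)"
```

```text
t: 1.85
tool_pos: [0.4178, -0.1297, 0.258]
tool_rot: [-2.227, -2.215, -0.0]
contact_force: [0.8, 0.5, 0.2]
opening: 0.0848
grip_force: 0.0
t 1.85 tcp [ 417.8 -129.7  258. ] ydir -0.3 d [382.8 128.1  -2. ] roll rad -0.005 q6 -0.47
```

```bash
python3 -m handwheel '[{"tx":36,"ty":12,"tz":0,"roll":0},{"tx":36,"ty":12,"tz":0,"roll":0},{"tx":36,"ty":12,"tz":0,"roll":0},{"tx":36,"ty":12,"tz":0,"roll":0},{"tx":36,"ty":12,"tz":0,"roll":0},{"tx":36,"ty":12,"tz":0,"roll":0},{"tx":36,"ty":12,"tz":0,"roll":0},{"tx":36,"ty":12,"tz":0,"roll":0},{"tx":36,"ty":12,"tz":0,"roll":0},{"tx":36,"ty":12,"tz":0,"roll":0},{"tx":20,"ty":8,"tz":0,"roll":0},{"tx":0,"ty":0,"tz":0,"roll":0}]'; python3 - <<'E'
from h import *
delta(.548,.2525,.26,0)
K,E=cam("wrist"); im,d=optics.get_image("wrist"); cv2.imwrite("pics/w1.png",im[:,:,::-1]); np.savez("pics/w1.npz",im=im,d=d,E=E)
E
```

```text
t: 2.85
tool_pos: [0.5479, 0.2513, 0.2571]
tool_rot: [-2.221, -2.219, 0.001]
contact_force: [0.2, -1.4, 0.6]
opening: 0.0848
grip_force: 0.0
t 2.85 tcp [547.9 251.3 257.1] ydir -0.0 d [ 1.2  0.1 -2.9] roll rad -0.001 q6 0.31
```

View pics/w1.png

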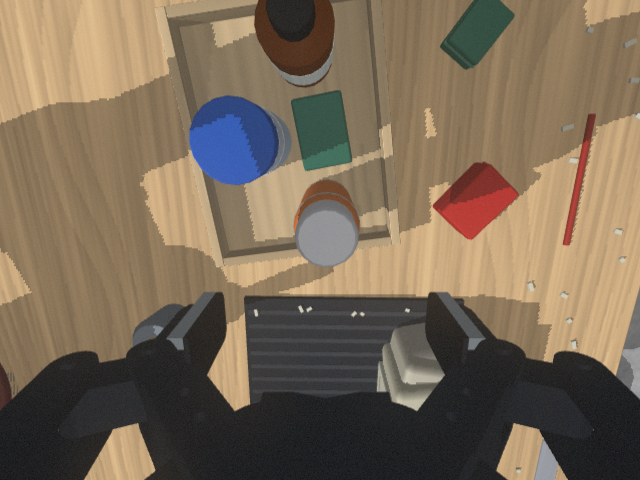

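The wrist view shows the can cap at (327,236), jar lid (234,140), bottle cap (291,12) and block (322,130), all clear. I'll cross-check positions from it.

```bash
python3 - <<'E'
from h import *
K,_=cam("wrist"); f=np.load("pics/w1.npz"); im,d,E=f["im"],f["d"],f["E"]; P=cloud(d,K,E); z=np.nan_to_num(P[...,2])
for n,lo,hi,roi,zt in (("can",.15,.17,(280,180,380,280),.16),("jar",.13,.15,(170,80,300,200),.14),("blk",.04,.055,(285,85,360,175),.048),("red",.03,.045,(420,150,530,250),.04),("loose",.02,.04,(430,0,520,75),.03),("wall",.031,.045,(150,0,410,270),.038)):
    m=((z>lo)&(z<hi)).astype(np.uint8); k=np.zeros_like(m); k[roi[1]:roi[3],roi[0]:roi[2]]=1; m*=k
    c=big(m); print(n,m.sum(),rect(rayz(c,zt,K,E)),"z",np.median(P[...,2][m>0]).round(4))
c=big(mask(im,(40,60,20),(95,255,160),(285,85,360,175))); print("blkcol(top edge incl side)",rect(rayz(c,.048,K,E)))
E
```

```text
can 3126 [548.8 253.5  46.1  47.    0. ] z 0.1591
jar 6044 [479.8 320.1  62.8  62.9  47. ] z 0.1393
blk 3723 [544.3 329.9  49.4  69.3  10.6] z 0.0472
red 3052 [711.1 258.   69.1  51.5  48.2] z 0.037
loose 2567 [695.9 424.9  57.2  39.4  53.5] z 0.0288
wall 7793 [454.7 318.3  97.8 258.7   7.7] z 0.0372
blkcol(top edge incl side) [544.2 329.5  48.5  67.9  10.6]
```

```bash
python3 -m handwheel '[{"tx":1.5,"ty":0.5,"tz":35,"roll":0},{"tx":0,"ty":0,"tz":35,"roll":0},{"tx":0,"ty":0,"tz":35,"roll":0},{"tx":0,"ty":0,"tz":30,"roll":0},{"tx":0,"ty":0,"tz":18,"roll":0},{"tx":0,"ty":0,"tz":8,"roll":0},{"tx":0,"ty":0,"tz":0,"roll":0},{"tx":0,"ty":0,"tz":0,"roll":0}]'; python3 -m handwheel '[{"tx":0,"ty":0,"tz":0,"roll":0},{"tx":0,"ty":0,"tz":0,"roll":0},{"tx":0,"ty":0,"tz":0,"roll":0},{"tx":0,"ty":0,"tz":0,"roll":0},{"tx":0,"ty":0,"tz":0,"roll":0},{"tx":0,"ty":0,"tz":0,"roll":0},{"tx":0,"ty":0,"tz":0,"roll":0},{"tx":0,"ty":0,"tz":0,"roll":0}]' 45 40
```

```text
t: 3.57
tool_pos: [0.5486, 0.2487, 0.098]
tool_rot: [2.228, 2.215, 0.001]
contact_force: [0.7, -0.1, 0.4]
opening: 0.0851
grip_force: 0.0
t: 4.23
tool_pos: [0.5495, 0.2498, 0.0998]
tool_rot: [2.226, 2.215, 0.004]
contact_force: [-1.8, -0.9, 5.5]
opening: 0.0542
grip_force: 42.8
```

```bash
python3 -m handwheel '[{"tx":0,"ty":0,"tz":-10,"roll":0},{"tx":0,"ty":0,"tz":-25,"roll":0},{"tx":0,"ty":0,"tz":-35,"roll":0},{"tx":0,"ty":0,"tz":-35,"roll":0},{"tx":0,"ty":0,"tz":-35,"roll":0},{"tx":-12,"ty":0,"tz":-20,"roll":0},{"tx":-24,"ty":-2,"tz":0,"roll":0},{"tx":-36,"ty":-2,"tz":0,"roll":0},{"tx":-36,"ty":-2,"tz":0,"roll":0},{"tx":-36,"ty":-2,"tz":0,"roll":0},{"tx":-36,"ty":-2,"tz":0,"roll":0},{"tx":-36,"ty":-2,"tz":0,"roll":0}]' ; python3 -m handwheel '[{"tx":-36,"ty":-2,"tz":0,"roll":0},{"tx":-36,"ty":-2,"tz":0,"roll":0},{"tx":-36,"ty":-2,"tz":0,"roll":0},{"tx":-36,"ty":-2,"tz":0,"roll":0},{"tx":-36,"ty":-2,"tz":0,"roll":0},{"tx":-36,"ty":-2,"tz":0,"roll":0},{"tx":-36,"ty":-2,"tz":0,"roll":0},{"tx":-36,"ty":-2,"tz":0,"roll":0},{"tx":-36,"ty":-2,"tz":0,"roll":0},{"tx":-36,"ty":0,"tz":0,"roll":0},{"tx":-36,"ty":0,"tz":0,"roll":0},{"tx":-24,"ty":0,"tz":0,"roll":0}]';python3 -c "
from h import *
delta(.519,-.4,.26,0)"
```

```text
t: 5.23
tool_pos: [0.5345, 0.0319, 0.2574]
tool_rot: [-2.226, -2.216, 0.0]
contact_force: [0.6, 0.4, -2.2]
opening: 0.0544
grip_force: 43.2
t: 6.23
tool_pos: [0.5142, -0.3895, 0.257]
tool_rot: [-2.229, -2.214, 0.001]
contact_force: [0.1, 0.8, -1.9]
opening: 0.0544
grip_force: 43.2
t 6.23 tcp [ 514.2 -389.5  257. ] ydir -0.4 d [-10.5   4.9  -3. ] roll rad -0.007 q6 -0.76
```

```bash
python3 -m handwheel '[{"tx":-10,"ty":4,"tz":20,"roll":0},{"tx":0,"ty":0,"tz":35,"roll":0},{"tx":0,"ty":0,"tz":35,"roll":0},{"tx":0,"ty":0,"tz":30,"roll":0},{"tx":0,"ty":0,"tz":12,"roll":0},{"tx":0,"ty":0,"tz":6,"roll":0},{"tx":0,"ty":0,"tz":0,"roll":0},{"tx":0,"ty":0,"tz":0,"roll":0}]'; python3 -c "
from h import *
delta(.519,-.4,.11,0)"
```

```text
t: 6.9
tool_pos: [0.52, -0.3973, 0.1215]
tool_rot: [2.225, 2.214, 0.0]
contact_force: [0.3, -1.1, -1.3]
opening: 0.0542
grip_force: 43.2
t 6.9 tcp [ 520.  -397.3  121.5] ydir -0.3 d [-2.7 -1.  11.5] roll rad -0.005 q6 -0.76
```

```bash
python3 -m handwheel '[{"tx":-1,"ty":0,"tz":3,"roll":0},{"tx":0,"ty":0,"tz":3,"roll":0},{"tx":0,"ty":0,"tz":2,"roll":0},{"tx":0,"ty":0,"tz":0,"roll":0}]'; python3 -m handwheel '[{"tx":0,"ty":0,"tz":1,"roll":0},{"tx":0,"ty":0,"tz":1,"roll":0},{"tx":0,"ty":0,"tz":0,"roll":0}]';  python3 -m handwheel '[{"tx":0,"ty":0,"tz":1,"roll":0},{"tx":0,"ty":0,"tz":0,"roll":0}]'
```

```text
t: 7.23
tool_pos: [0.5192, -0.3976, 0.1116]
tool_rot: [2.227, 2.216, 0.0]
contact_force: [0.1, 1.5, -3.2]
opening: 0.0543
grip_force: 43.3
t: 7.48
tool_pos: [0.5192, -0.3978, 0.1099]
tool_rot: [2.227, 2.215, -0.0]
contact_force: [-0.8, 0.4, 0.3]
opening: 0.0539
grip_force: 43.5
t: 7.65
tool_pos: [0.5193, -0.3981, 0.1099]
tool_rot: [2.226, 2.215, -0.001]
contact_force: [-2.6, 0.8, 5.0]
opening: 0.0543
grip_force: 44.0
```

```bash
python3 -m handwheel '[{"tx":0,"ty":0,"tz":0,"roll":0},{"tx":0,"ty":0,"tz":0,"roll":0},{"tx":0,"ty":0,"tz":0,"roll":0},{"tx":0,"ty":0,"tz":0,"roll":0},{"tx":0,"ty":0,"tz":-15,"roll":0},{"tx":0,"ty":0,"tz":-35,"roll":0},{"tx":0,"ty":0,"tz":-40,"roll":0},{"tx":0,"ty":0,"tz":-40,"roll":0},{"tx":12,"ty":0,"tz":-20,"roll":0},{"tx":24,"ty":0,"tz":0,"roll":0},{"tx":38,"ty":0,"tz":0,"roll":0},{"tx":38,"ty":0,"tz":0,"roll":0}]' 85; python3 -m handwheel '[{"tx":38,"ty":0,"tz":0,"roll":0},{"tx":38,"ty":0,"tz":0,"roll":0},{"tx":38,"ty":0,"tz":0,"roll":0},{"tx":38,"ty":0,"tz":0,"roll":0},{"tx":38,"ty":0,"tz":0,"roll":0},{"tx":38,"ty":0,"tz":0,"roll":0},{"tx":38,"ty":0,"tz":0,"roll":0},{"tx":38,"ty":0,"tz":0,"roll":0},{"tx":38,"ty":0,"tz":0,"roll":0},{"tx":38,"ty":0,"tz":0,"roll":0},{"tx":38,"ty":0,"tz":0,"roll":0},{"tx":38,"ty":0,"tz":0,"roll":0}]';python3 -m handwheel '[{"tx":38,"ty":0,"tz":0,"roll":0},{"tx":38,"ty":0,"tz":0,"roll":0},{"tx":38,"ty":0,"tz":0,"roll":0},{"tx":38,"ty":0,"tz":0,"roll":0},{"tx":20,"ty":0,"tz":0,"roll":0},{"tx":0,"ty":0,"tz":0,"roll":0}]'; python3 - <<'E'
from h import *
delta(.524,.406,.26,0)
K,E=cam("wrist"); im,d=optics.get_image("wrist"); P=cloud(d,K,E); z=np.nan_to_num(P[...,2])
for n,lo,hi in (("bot",.138,.158),("jar",.13,.147)):
    m=((z>lo)&(z<hi)&(np.hypot(P[...,0]-(.524 if n=="bot" else .479),P[...,1]-(.406 if n=="bot" else .32))<.045)).astype(np.uint8)
    c=big(m); print(n,m.sum(),rect(rayz(c,.148 if n=="bot" else .14,K,E)))
im,d=optics.get_image("scene"); cv2.imwrite("pics/s2.png",im[:,:,::-1])
E
```

```text
t: 8.65
tool_pos: [0.5197, -0.2852, 0.2605]
tool_rot: [2.227, 2.212, 0.001]
contact_force: [0.6, -0.3, 0.5]
opening: 0.0847
grip_force: 0.0
t: 9.65
tool_pos: [0.5217, 0.1724, 0.2599]
tool_rot: [2.226, 2.215, 0.003]
contact_force: [1.4, -0.5, 0.9]
opening: 0.0849
grip_force: 0.0
t: 10.15
tool_pos: [0.5221, 0.3463, 0.2593]
tool_rot: [-2.221, -2.22, -0.003]
contact_force: [-0.2, 0.2, 0.6]
opening: 0.0849
grip_force: 0.0
t 10.15 tcp [522.1 346.3 259.3] ydir -0.0 d [59.7  1.9 -0.6] roll rad -0.0 q6 0.47
bot 1477 [525.  404.9  30.5  30.4   0. ]
jar 4557 [479.3 321.9  63.   63.7   0. ]
```

View pics/s2.png

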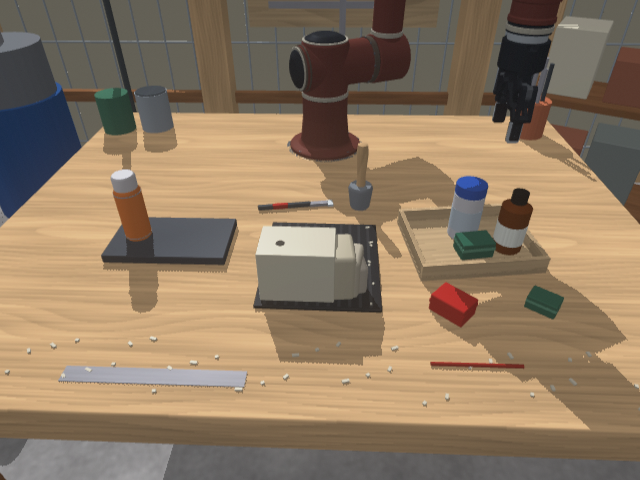

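The can stands upright on the slab at (133,205), and the rest is unmoved. The bottle is next.

```bash
python3 -m handwheel '[{"tx":30,"ty":2,"tz":0,"roll":0},{"tx":29,"ty":0.5,"tz":0,"roll":0},{"tx":0,"ty":0,"tz":20,"roll":0},{"tx":0,"ty":0,"tz":35,"roll":0},{"tx":0,"ty":0,"tz":38,"roll":0},{"tx":0,"ty":0,"tz":38,"roll":0},{"tx":0,"ty":0,"tz":28,"roll":0},{"tx":0,"ty":0,"tz":12,"roll":0},{"tx":0,"ty":0,"tz":4,"roll":0},{"tx":0,"ty":0,"tz":0,"roll":0},{"tx":0,"ty":0,"tz":0,"roll":0}]'; python3 -c "
from h import *
delta(.5245,.4055,.083,0)"
```

```text
t: 11.17
tool_pos: [0.5272, 0.4018, 0.0861]
tool_rot: [2.227, 2.214, 0.006]
contact_force: [0.1, 0.4, 0.8]
opening: 0.0854
grip_force: 0.0
t 11.17 tcp [527.2 401.8  86.1] ydir -0.3 d [ 3.7 -2.8  3.1] roll rad -0.006 q6 0.54
```

```bash
python3 -m handwheel '[{"tx":3.5,"ty":-2.5,"tz":2,"roll":0},{"tx":0,"ty":0,"tz":0,"roll":0},{"tx":0,"ty":0,"tz":0,"roll":0}]'; python3 -m handwheel '[{"tx":0,"ty":0,"tz":0,"roll":0},{"tx":0,"ty":0,"tz":0,"roll":0},{"tx":0,"ty":0,"tz":0,"roll":0},{"tx":0,"ty":0,"tz":0,"roll":0},{"tx":0,"ty":0,"tz":0,"roll":0},{"tx":0,"ty":0,"tz":0,"roll":0},{"tx":0,"ty":0,"tz":0,"roll":0}]' 45 45
```

```text
t: 11.42
tool_pos: [0.5237, 0.4057, 0.083]
tool_rot: [2.226, 2.216, 0.004]
contact_force: [-0.5, 0.7, 0.0]
opening: 0.085
grip_force: 0.0
t: 12.0
tool_pos: [0.5237, 0.4052, 0.0823]
tool_rot: [2.227, 2.215, 0.003]
contact_force: [0.5, 0.1, 6.0]
opening: 0.0587
grip_force: 49.2
```

```bash
python3 -m handwheel '[{"tx":0,"ty":0,"tz":-10,"roll":0},{"tx":0,"ty":0,"tz":-25,"roll":0},{"tx":0,"ty":0,"tz":-36,"roll":0},{"tx":0,"ty":0,"tz":-36,"roll":0},{"tx":0,"ty":0,"tz":-36,"roll":0},{"tx":0,"ty":0,"tz":-30,"roll":0},{"tx":-12,"ty":0,"tz":0,"roll":0},{"tx":-24,"ty":0,"tz":0,"roll":0},{"tx":-36,"ty":0,"tz":0,"roll":0},{"tx":-36,"ty":0,"tz":0,"roll":0},{"tx":-36,"ty":0,"tz":0,"roll":0},{"tx":-36,"ty":0,"tz":0,"roll":0}]' ; python3 -m handwheel '[{"tx":-36,"ty":0,"tz":0,"roll":0},{"tx":-36,"ty":0,"tz":0,"roll":0},{"tx":-36,"ty":0,"tz":0,"roll":0},{"tx":-36,"ty":0,"tz":0,"roll":0},{"tx":-36,"ty":0,"tz":0,"roll":0},{"tx":-36,"ty":0,"tz":0,"roll":0},{"tx":-36,"ty":0,"tz":0,"roll":0},{"tx":-36,"ty":0,"tz":0,"roll":0},{"tx":-36,"ty":0,"tz":0,"roll":0},{"tx":-36,"ty":0,"tz":0,"roll":0},{"tx":-36,"ty":0,"tz":0,"roll":0},{"tx":-36,"ty":0,"tz":0,"roll":0}]'; python3 -m handwheel '[{"tx":-36,"ty":0,"tz":0,"roll":0},{"tx":-24,"ty":0,"tz":0,"roll":0},{"tx":-12,"ty":0,"tz":0,"roll":0},{"tx":0,"ty":0,"tz":0,"roll":0}]'; python3 -c "
from h import *
delta(.519,-.32,.0925,0)"
```

```text
t: 13.0
tool_pos: [0.5202, 0.2227, 0.251]
tool_rot: [-2.225, -2.215, 0.008]
contact_force: [-0.6, -0.9, -4.0]
opening: 0.0585
grip_force: 49.7
t: 14.0
tool_pos: [0.518, -0.2082, 0.2512]
tool_rot: [-2.224, -2.212, 0.002]
contact_force: [0.4, 0.5, -2.8]
opening: 0.059
grip_force: 49.7
t: 14.33
tool_pos: [0.518, -0.2807, 0.2514]
tool_rot: [-2.227, -2.209, 0.002]
contact_force: [-0.1, 0.6, -4.3]
opening: 0.0588
grip_force: 49.7
t 14.33 tcp [ 518.  -280.7  251.4] ydir -0.5 d [-39.6   2.  158.9] roll rad -0.008 q6 -0.61
```

```bash
python3 -m handwheel '[{"tx":-20,"ty":1,"tz":0,"roll":0},{"tx":-16,"ty":1,"tz":10,"roll":0},{"tx":0,"ty":0,"tz":30,"roll":0},{"tx":0,"ty":0,"tz":36,"roll":0},{"tx":0,"ty":0,"tz":36,"roll":0},{"tx":0,"ty":0,"tz":24,"roll":0},{"tx":0,"ty":0,"tz":10,"roll":0},{"tx":0,"ty":0,"tz":5,"roll":0},{"tx":0,"ty":0,"tz":0,"roll":0},{"tx":0,"ty":0,"tz":0,"roll":0}]'; python3 -c "
from h import *
delta(.519,-.317,.0925,0)"
```

```text
t: 15.17
tool_pos: [0.5225, -0.3153, 0.1051]
tool_rot: [2.224, 2.215, 0.001]
contact_force: [-0.0, -0.2, -3.0]
opening: 0.0589
grip_force: 49.8
t 15.17 tcp [ 522.5 -315.3  105.1] ydir -0.3 d [-1.7 -3.6 12.6] roll rad -0.004 q6 -0.66
```

```bash
python3 -m handwheel '[{"tx":-1,"ty":-3,"tz":4,"roll":0},{"tx":0,"ty":0,"tz":3,"roll":0},{"tx":0,"ty":0,"tz":2,"roll":0},{"tx":0,"ty":0,"tz":1,"roll":0},{"tx":0,"ty":0,"tz":0,"roll":0}]'; python3 -m handwheel '[{"tx":0,"ty":0,"tz":1,"roll":0},{"tx":0,"ty":0,"tz":1,"roll":0},{"tx":0,"ty":0,"tz":0,"roll":0}]';  python3 -m handwheel '[{"tx":0,"ty":0,"tz":1,"roll":0},{"tx":0,"ty":0,"tz":0,"roll":0}]'
```

```text
t: 15.58
tool_pos: [0.5184, -0.316, 0.0932]
tool_rot: [-2.227, -2.216, -0.0]
contact_force: [1.1, -0.5, -3.7]
opening: 0.0585
grip_force: 49.8
t: 15.83
tool_pos: [0.5187, -0.3164, 0.0923]
tool_rot: [2.226, 2.215, -0.0]
contact_force: [-1.5, 0.6, 1.0]
opening: 0.0584
grip_force: 50.2
t: 16.0
tool_pos: [0.5188, -0.3166, 0.0922]
tool_rot: [2.226, 2.215, -0.001]
contact_force: [-2.8, 1.6, 5.6]
opening: 0.0586
grip_force: 50.6
```

```bash
python3 -m handwheel '[{"tx":0,"ty":0,"tz":0,"roll":0},{"tx":0,"ty":0,"tz":0,"roll":0},{"tx":0,"ty":0,"tz":0,"roll":0},{"tx":0,"ty":0,"tz":0,"roll":0},{"tx":0,"ty":0,"tz":-15,"roll":0},{"tx":0,"ty":0,"tz":-35,"roll":0},{"tx":0,"ty":0,"tz":-40,"roll":0},{"tx":0,"ty":0,"tz":-40,"roll":0},{"tx":0,"ty":0,"tz":-30,"roll":0},{"tx":24,"ty":0,"tz":0,"roll":0},{"tx":38,"ty":-2,"tz":0,"roll":0},{"tx":38,"ty":-3,"tz":0,"roll":0}]' 85; python3 -m handwheel '[{"tx":38,"ty":-3,"tz":0,"roll":0},{"tx":38,"ty":-3,"tz":0,"roll":0},{"tx":38,"ty":-3,"tz":0,"roll":0},{"tx":38,"ty":-3,"tz":0,"roll":0},{"tx":38,"ty":-3,"tz":0,"roll":0},{"tx":38,"ty":-3,"tz":0,"roll":0},{"tx":38,"ty":-3,"tz":0,"roll":0},{"tx":38,"ty":-3,"tz":0,"roll":0},{"tx":38,"ty":-3,"tz":0,"roll":0},{"tx":38,"ty":-3,"tz":0,"roll":0},{"tx":38,"ty":-3,"tz":0,"roll":0},{"tx":38,"ty":-3,"tz":0,"roll":0}]';python3 -m handwheel '[{"tx":38,"ty":0,"tz":0,"roll":0},{"tx":24,"ty":0,"tz":0,"roll":0},{"tx":10,"ty":0,"tz":0,"roll":0},{"tx":0,"ty":0,"tz":0,"roll":0}]'; python3 - <<'E'
from h import *
delta(.4793,.321,.26,0)
K,E=cam("wrist"); im,d=optics.get_image("wrist"); P=cloud(d,K,E); z=np.nan_to_num(P[...,2])
m=((z>.13)&(z<.147)&(np.hypot(P[...,0]-.479,P[...,1]-.32)<.045)).astype(np.uint8)
c=big(m); print(m.sum(),rect(rayz(c,.14,K,E)))
m=((z>.04)&(z<.055)&(np.hypot(P[...,0]-.544,P[...,1]-.33)<.06)).astype(np.uint8)
c=big(m); print(m.sum(),rect(rayz(c,.048,K,E)))
E
```

```text
t: 17.0
tool_pos: [0.5142, -0.2158, 0.2513]
tool_rot: [2.228, 2.212, 0.001]
contact_force: [1.1, 0.2, -0.2]
opening: 0.0849
grip_force: 0.0
t: 18.0
tool_pos: [0.4798, 0.2421, 0.2504]
tool_rot: [2.227, 2.216, 0.001]
contact_force: [1.1, 0.8, -0.5]
opening: 0.0849
grip_force: 0.0
t: 18.33
tool_pos: [0.4802, 0.3138, 0.2499]
tool_rot: [-2.224, -2.219, 0.001]
contact_force: [0.4, -1.0, 0.4]
opening: 0.0852
grip_force: 0.0
t 18.33 tcp [480.2 313.8 249.9] ydir -0.1 d [  7.2  -0.9 -10.1] roll rad -0.002 q6 0.45
5228 [478.7 321.2  62.4  62.8  28.5]
3345 [543.5 330.8  49.7  69.6  10.7]
```

```bash
python3 -m handwheel '[{"tx":8,"ty":-1,"tz":0,"roll":0},{"tx":0,"ty":0,"tz":20,"roll":0},{"tx":0,"ty":0,"tz":36,"roll":0},{"tx":0,"ty":0,"tz":36,"roll":0},{"tx":0,"ty":0,"tz":34,"roll":0},{"tx":0,"ty":0,"tz":22,"roll":0},{"tx":0,"ty":0,"tz":9,"roll":0},{"tx":0,"ty":0,"tz":3,"roll":0},{"tx":0,"ty":0,"tz":0,"roll":0},{"tx":0,"ty":0,"tz":0,"roll":0}]'; python3 -c "
from h import *
delta(.479,.321,.0865,0)"
```

```text
t: 19.22
tool_pos: [0.4811, 0.3205, 0.0925]
tool_rot: [2.227, 2.214, 0.005]
contact_force: [-0.3, -0.6, 0.7]
opening: 0.0848
grip_force: 0.0
t 19.22 tcp [481.1 320.5  92.5] ydir -0.3 d [ 0.5 -2.2  6. ] roll rad -0.006 q6 0.46
```

```bash
python3 -m handwheel '[{"tx":0.5,"ty":-2,"tz":5,"roll":0},{"tx":0,"ty":0,"tz":0,"roll":0},{"tx":0,"ty":0,"tz":0,"roll":0}]'; python3 -m handwheel '[{"tx":0,"ty":0,"tz":0,"roll":0},{"tx":0,"ty":0,"tz":0,"roll":0},{"tx":0,"ty":0,"tz":0,"roll":0},{"tx":0,"ty":0,"tz":0,"roll":0},{"tx":0,"ty":0,"tz":0,"roll":0},{"tx":0,"ty":0,"tz":0,"roll":0},{"tx":0,"ty":0,"tz":0,"roll":0}]' 45 50
```

```text
t: 19.47
tool_pos: [0.4779, 0.3209, 0.0861]
tool_rot: [2.226, 2.216, 0.002]
contact_force: [0.3, -0.0, -0.6]
opening: 0.0849
grip_force: 0.0
t: 20.05
tool_pos: [0.4782, 0.321, 0.0861]
tool_rot: [2.227, 2.216, 0.002]
contact_force: [-0.9, 0.0, 4.3]
opening: 0.0632
grip_force: 55.5
```

```bash
python3 -m handwheel '[{"tx":0,"ty":0,"tz":-10,"roll":0},{"tx":0,"ty":0,"tz":-25,"roll":0},{"tx":0,"ty":0,"tz":-36,"roll":0},{"tx":0,"ty":0,"tz":-36,"roll":0},{"tx":0,"ty":0,"tz":-36,"roll":0},{"tx":0,"ty":0,"tz":-26,"roll":0},{"tx":-12,"ty":0,"tz":0,"roll":0},{"tx":-24,"ty":2,"tz":0,"roll":0},{"tx":-36,"ty":3,"tz":0,"roll":0},{"tx":-36,"ty":3,"tz":0,"roll":0},{"tx":-36,"ty":3,"tz":0,"roll":0},{"tx":-36,"ty":3,"tz":0,"roll":0}]' ; python3 -m handwheel '[{"tx":-36,"ty":3,"tz":0,"roll":0},{"tx":-36,"ty":3,"tz":0,"roll":0},{"tx":-36,"ty":3,"tz":0,"roll":0},{"tx":-36,"ty":3,"tz":0,"roll":0},{"tx":-36,"ty":3,"tz":0,"roll":0},{"tx":-36,"ty":3,"tz":0,"roll":0},{"tx":-36,"ty":3,"tz":0,"roll":0},{"tx":-36,"ty":3,"tz":0,"roll":0},{"tx":-36,"ty":2,"tz":0,"roll":0},{"tx":-30,"ty":0,"tz":0,"roll":0},{"tx":-18,"ty":0,"tz":0,"roll":0},{"tx":0,"ty":0,"tz":0,"roll":0}]'; python3 -c "
from h import *
delta(.519,-.237,.0961,0)"
```

```text
t: 21.05
tool_pos: [0.4888, 0.1384, 0.2509]
tool_rot: [-2.224, -2.214, 0.007]
contact_force: [0.4, -0.1, -3.3]
opening: 0.0631
grip_force: 56.1
t: 22.05
tool_pos: [0.5125, -0.2347, 0.2506]
tool_rot: [-2.229, -2.207, 0.005]
contact_force: [-0.8, -0.6, -3.7]
opening: 0.063
grip_force: 56.0
t 22.05 tcp [ 512.5 -234.7  250.6] ydir -0.6 d [ -2.4   7.3 154.5] roll rad -0.01 q6 -0.55
```

```bash
python3 -m handwheel '[{"tx":0,"ty":3,"tz":10,"roll":0},{"tx":0,"ty":2,"tz":30,"roll":0},{"tx":0,"ty":0,"tz":36,"roll":0},{"tx":0,"ty":0,"tz":36,"roll":0},{"tx":0,"ty":0,"tz":22,"roll":0},{"tx":0,"ty":0,"tz":8,"roll":0},{"tx":0,"ty":0,"tz":3,"roll":0},{"tx":0,"ty":0,"tz":0,"roll":0},{"tx":0,"ty":0,"tz":0,"roll":0}]'; python3 -c "
from h import *
delta(.519,-.237,.0961,0)"
```

```text
t: 22.8
tool_pos: [0.521, -0.2318, 0.111]
tool_rot: [2.224, 2.214, 0.001]
contact_force: [0.3, -0.1, -4.2]
opening: 0.0631
grip_force: 56.0
t 22.8 tcp [ 521.  -231.8  111. ] ydir -0.3 d [-5.2 -2.  14.9] roll rad -0.005 q6 -0.54
```

```bash
python3 -m handwheel '[{"tx":-4,"ty":-2,"tz":6,"roll":0},{"tx":0,"ty":0,"tz":4,"roll":0},{"tx":0,"ty":0,"tz":2,"roll":0},{"tx":0,"ty":0,"tz":1,"roll":0},{"tx":0,"ty":0,"tz":0,"roll":0}]'; python3 -m handwheel '[{"tx":0,"ty":0,"tz":1,"roll":0},{"tx":0,"ty":0,"tz":1,"roll":0},{"tx":0,"ty":0,"tz":0,"roll":0}]';  python3 -m handwheel '[{"tx":0,"ty":0,"tz":1,"roll":0},{"tx":0,"ty":0,"tz":0,"roll":0}]'
```

```text
t: 23.22
tool_pos: [0.5179, -0.2356, 0.0963]
tool_rot: [2.227, 2.216, 0.0]
contact_force: [0.6, -0.2, -4.3]
opening: 0.0629
grip_force: 56.3
t: 23.47
tool_pos: [0.5182, -0.2358, 0.0961]
tool_rot: [2.227, 2.216, -0.001]
contact_force: [-2.4, 1.5, 5.0]
opening: 0.0631
grip_force: 56.7
t: 23.63
tool_pos: [0.5183, -0.2359, 0.096]
tool_rot: [2.227, 2.216, -0.001]
contact_force: [-4.6, 3.3, 8.7]
opening: 0.0628
grip_force: 57.0
```

```bash
python3 -m handwheel '[{"tx":0,"ty":0,"tz":0,"roll":0},{"tx":0,"ty":0,"tz":0,"roll":0},{"tx":0,"ty":0,"tz":0,"roll":0},{"tx":0,"ty":0,"tz":0,"roll":0},{"tx":0,"ty":0,"tz":-15,"roll":0},{"tx":0,"ty":0,"tz":-35,"roll":0},{"tx":0,"ty":0,"tz":-40,"roll":0},{"tx":0,"ty":0,"tz":-40,"roll":0},{"tx":0,"ty":0,"tz":-30,"roll":0},{"tx":24,"ty":0,"tz":0,"roll":0},{"tx":38,"ty":2,"tz":0,"roll":0},{"tx":38,"ty":2,"tz":0,"roll":0}]' 85; python3 -m handwheel '[{"tx":38,"ty":2,"tz":0,"roll":0},{"tx":38,"ty":2,"tz":0,"roll":0},{"tx":38,"ty":2,"tz":0,"roll":0},{"tx":38,"ty":2,"tz":0,"roll":0},{"tx":38,"ty":2,"tz":0,"roll":0},{"tx":38,"ty":2,"tz":0,"roll":0},{"tx":38,"ty":2,"tz":0,"roll":0},{"tx":38,"ty":2,"tz":0,"roll":0},{"tx":38,"ty":2,"tz":0,"roll":0},{"tx":38,"ty":2,"tz":0,"roll":0},{"tx":38,"ty":2,"tz":0,"roll":0},{"tx":24,"ty":2,"tz":0,"roll":0}]';python3 -m handwheel '[{"tx":10,"ty":0,"tz":0,"roll":-0.1},{"tx":0,"ty":0,"tz":0,"roll":-0.09},{"tx":0,"ty":0,"tz":0,"roll":0},{"tx":0,"ty":0,"tz":0,"roll":0}]'; python3 - <<'E'
from h import *
K,E=cam("wrist"); im,d=optics.get_image("wrist"); P=cloud(d,K,E); z=np.nan_to_num(P[...,2])
m=((z>.04)&(z<.055)&(np.hypot(P[...,0]-.544,P[...,1]-.33)<.06)).astype(np.uint8)
c=big(m); r=rect(rayz(c,.048,K,E)); print(m.sum(),r)
delta(.5437,.3305,.0135,10.6)
im,d=optics.get_image("scene"); cv2.imwrite("pics/s3.png",im[:,:,::-1])
E
```

```text
t: 24.63
tool_pos: [0.5227, -0.1354, 0.2544]
tool_rot: [2.229, 2.212, 0.002]
contact_force: [0.1, 0.2, 0.3]
opening: 0.0849
grip_force: 0.0
t: 25.63
tool_pos: [0.548, 0.3097, 0.253]
tool_rot: [-2.224, -2.218, -0.001]
contact_force: [0.1, -0.3, 0.0]
opening: 0.085
grip_force: 0.0
t: 25.97
tool_pos: [0.5486, 0.3164, 0.2529]
tool_rot: [-2.009, -2.415, 0.001]
contact_force: [-0.6, -0.5, 0.5]
opening: 0.0849
grip_force: 0.0
3223 [544.1 331.1  49.5  68.9  10.5]
t 26.02 tcp [548.6 316.1 253.1] ydir 10.5 d [ 15.1  -2.2 239.6] roll rad -0.002 q6 0.22
```

View pics/s3.png

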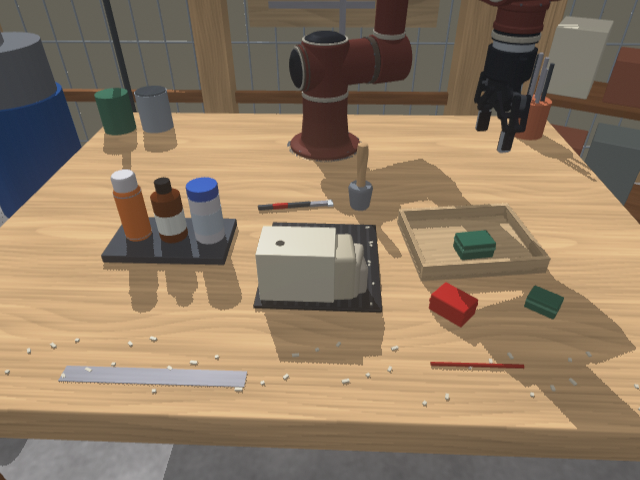

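All three vessels stand on the slab at (130,205), (170,210) and (206,210), and the block at (475,243) is free.

```bash
python3 -m handwheel '[{"tx":15.5,"ty":-2,"tz":0,"roll":0},{"tx":0,"ty":0,"tz":20,"roll":0},{"tx":0,"ty":0,"tz":38,"roll":0},{"tx":0,"ty":0,"tz":38,"roll":0},{"tx":0,"ty":0,"tz":38,"roll":0},{"tx":0,"ty":0,"tz":30,"roll":0},{"tx":0,"ty":0,"tz":20,"roll":0},{"tx":0,"ty":0,"tz":6,"roll":0},{"tx":0,"ty":0,"tz":0,"roll":0},{"tx":0,"ty":0,"tz":0,"roll":0}]'; python3 -c "
from h import *
delta(.5439,.3308,.016,10.6)"
```

```text
t: 26.9
tool_pos: [0.5445, 0.3317, 0.0646]
tool_rot: [2.007, 2.416, 0.002]
contact_force: [-0.5, 0.1, 0.0]
opening: 0.0853
grip_force: 0.0
t 26.9 tcp [544.5 331.7  64.6] ydir 10.6 d [-0.8 -0.8 48.6] roll rad -0.001 q6 0.25
```

```bash
python3 -m handwheel '[{"tx":-1,"ty":-0.5,"tz":18,"roll":0},{"tx":0,"ty":0,"tz":16,"roll":0},{"tx":0,"ty":0,"tz":8,"roll":0},{"tx":0,"ty":0,"tz":4,"roll":0},{"tx":0,"ty":0,"tz":0,"roll":0},{"tx":0,"ty":0,"tz":0,"roll":0}]'; python3 -m handwheel '[{"tx":0,"ty":0,"tz":0,"roll":0},{"tx":0,"ty":0,"tz":0,"roll":0},{"tx":0,"ty":0,"tz":0,"roll":0},{"tx":0,"ty":0,"tz":0,"roll":0},{"tx":0,"ty":0,"tz":0,"roll":0},{"tx":0,"ty":0,"tz":0,"roll":0},{"tx":0,"ty":0,"tz":0,"roll":0},{"tx":0,"ty":0,"tz":0,"roll":0}]' 38 45;  python3 -c "
from h import *
delta(.5439,.3308,.016,10.6)"
```

```text
t: 27.4
tool_pos: [0.5444, 0.3305, 0.0187]
tool_rot: [2.006, 2.416, 0.003]
contact_force: [0.5, -0.8, 0.8]
opening: 0.0852
grip_force: 0.0
t: 28.07
tool_pos: [0.5442, 0.3305, 0.0184]
tool_rot: [2.006, 2.417, 0.002]
contact_force: [-0.4, -0.2, 5.8]
opening: 0.0493
grip_force: 49.5
t 28.07 tcp [544.2 330.5  18.4] ydir 10.6 d [ 0.4 -0.3  2.4] roll rad 0.0 q6 0.24
```

```bash
python3 -m handwheel '[{"tx":0,"ty":0,"tz":-10,"roll":0},{"tx":0,"ty":0,"tz":-25,"roll":0},{"tx":0,"ty":0,"tz":-36,"roll":0},{"tx":0,"ty":0,"tz":-36,"roll":0},{"tx":0,"ty":0,"tz":-36,"roll":0},{"tx":0,"ty":0,"tz":-10,"roll":0.1},{"tx":0,"ty":0,"tz":0,"roll":0.099},{"tx":-18,"ty":0,"tz":0,"roll":0},{"tx":-36,"ty":-2,"tz":0,"roll":0},{"tx":-36,"ty":-2,"tz":0,"roll":0},{"tx":-36,"ty":-2,"tz":0,"roll":0},{"tx":-36,"ty":-2,"tz":0,"roll":0}]' ; python3 -m handwheel '[{"tx":-36,"ty":-2,"tz":0,"roll":0},{"tx":-36,"ty":-2,"tz":0,"roll":0},{"tx":-36,"ty":-2,"tz":0,"roll":0},{"tx":-30,"ty":-2,"tz":0,"roll":0},{"tx":-15,"ty":0,"tz":0,"roll":0},{"tx":0,"ty":0,"tz":0,"roll":0},{"tx":0,"ty":0,"tz":0,"roll":0}]'; python3 -c "
from h import *
delta(.525,.003,.0164,-.8)
K,E=cam('top'); im,d=optics.get_image('top'); P=cloud(d,K,E); z=P[...,2]
K,E=cam('scene'); im2,d=optics.get_image('scene'); Q=cloud(d,K,E); cv2.imwrite('pics/s4.png',im2[:,:,::-1])
for n,A in (('top',P),('scene',Q)):
    m=(A[...,2]>.108)&(A[...,2]<.13)&(A[...,0]>.59)&(A[...,0]<.73)&(abs(A[...,1])<.12); print(n,rect(A[m][:,:2]))
m=(Q[...,2]>.02)&(Q[...,2]<.1)&(Q[...,0]>.59)&(Q[...,0]<.73)&(abs(Q[...,1])<.12); print('scene low', rect(Q[m][:,:2]))
"
```

```text
t: 29.07
tool_pos: [0.5317, 0.1667, 0.169]
tool_rot: [-2.235, -2.206, 0.004]
contact_force: [1.0, -0.2, -2.6]
opening: 0.0495
grip_force: 48.6
t: 29.65
tool_pos: [0.5222, 0.0149, 0.1694]
tool_rot: [-2.238, -2.202, 0.001]
contact_force: [0.6, -0.3, -2.0]
opening: 0.0491
grip_force: 48.6
t 29.65 tcp [522.2  14.9 169.4] ydir -0.9 d [-12.    3.3 153. ] roll rad -0.002 q6 -0.1
top [660.6 -12.5 173.5  91.5  89.4]
scene [663.7 -12.8 173.4  93.7  89.9]
scene low [696.6   6.3  61.1 203.4  20. ]
```

```bash
python3 -m handwheel '[{"tx":-12,"ty":4,"tz":0,"roll":0},{"tx":0,"ty":0,"tz":20,"roll":0},{"tx":0,"ty":0,"tz":36,"roll":0},{"tx":0,"ty":0,"tz":36,"roll":0},{"tx":0,"ty":0,"tz":24,"roll":0},{"tx":0,"ty":0,"tz":10,"roll":0},{"tx":0,"ty":0,"tz":4,"roll":0},{"tx":0,"ty":0,"tz":0,"roll":0},{"tx":0,"ty":0,"tz":0,"roll":0}]'; python3 -c "
from h import *
delta(.526,.002,.0164,-.8)"
```

```text
t: 30.5
tool_pos: [0.5286, 0.0033, 0.0422]
tool_rot: [2.235, 2.205, 0.003]
contact_force: [0.6, 2.2, -2.2]
opening: 0.049
grip_force: 48.5
t 30.5 tcp [528.6   3.3  42.2] ydir -0.8 d [-1.3 -2.6 25.8] roll rad 0.0 q6 -0.12
```

```bash
python3 -m handwheel '[{"tx":-1,"ty":-2,"tz":9,"roll":0},{"tx":0,"ty":0,"tz":7,"roll":0},{"tx":0,"ty":0,"tz":4,"roll":0},{"tx":0,"ty":0,"tz":2,"roll":0},{"tx":0,"ty":0,"tz":1,"roll":0},{"tx":0,"ty":0,"tz":0,"roll":0}]'; python3 -m handwheel '[{"tx":0,"ty":0,"tz":1,"roll":0},{"tx":0,"ty":0,"tz":1,"roll":0},{"tx":0,"ty":0,"tz":0,"roll":0}]';  python3 -m handwheel '[{"tx":0,"ty":0,"tz":1,"roll":0},{"tx":0,"ty":0,"tz":0,"roll":0}]'
```

```text
t: 31.0
tool_pos: [0.5247, 0.0023, 0.017]
tool_rot: [-2.237, -2.205, 0.0]
contact_force: [-0.1, 0.5, -2.8]
opening: 0.0492
grip_force: 48.7
t: 31.25
tool_pos: [0.5255, 0.0022, 0.0164]
tool_rot: [2.237, 2.206, 0.0]
contact_force: [-3.0, -0.5, 3.7]
opening: 0.0492
grip_force: 49.3
t: 31.42
tool_pos: [0.5257, 0.0022, 0.0164]
tool_rot: [2.236, 2.206, 0.0]
contact_force: [-6.4, 0.4, 10.7]
opening: 0.0495
grip_force: 50.1
```

```bash
python3 -m handwheel '[{"tx":0,"ty":0,"tz":0,"roll":0},{"tx":0,"ty":0,"tz":0,"roll":0},{"tx":0,"ty":0,"tz":0,"roll":0},{"tx":0,"ty":0,"tz":0,"roll":0},{"tx":0,"ty":0,"tz":-15,"roll":0},{"tx":0,"ty":0,"tz":-35,"roll":0},{"tx":0,"ty":0,"tz":-40,"roll":0},{"tx":0,"ty":0,"tz":-40,"roll":0},{"tx":0,"ty":0,"tz":-40,"roll":0},{"tx":0,"ty":0,"tz":-40,"roll":0},{"tx":-24,"ty":0,"tz":-30,"roll":0},{"tx":-36,"ty":0,"tz":0,"roll":0}]' 85; python3 -m handwheel '[{"tx":-36,"ty":-1,"tz":0,"roll":0},{"tx":-36,"ty":-1,"tz":0,"roll":0},{"tx":-36,"ty":-1,"tz":0,"roll":0},{"tx":-30,"ty":-1,"tz":0,"roll":0},{"tx":-20,"ty":-1,"tz":0,"roll":0},{"tx":-8,"ty":0,"tz":0,"roll":0},{"tx":0,"ty":0,"tz":0,"roll":0},{"tx":0,"ty":0,"tz":0,"roll":0}]'; python3 - <<'E'
from h import *
delta(.5183,-.2359,.096,-.3)
im,d=optics.get_image("top"); K,E=cam("top"); P=cloud(d,K,E); z=np.nan_to_num(P[...,2])
m=((z>.035)&(z<.056)&(np.hypot(P[...,0]-.526,P[...,1])<.06)).astype(np.uint8)
print("blk",rect(rayz(big(m),.046,K,E)),np.median(P[m>0][:,2]))
m=((z>.108)&(z<.13)&(np.hypot(P[...,0]-.66,P[...,1])<.12)).astype(np.uint8)
print("stone",rect(rayz(big(m),.118,K,E)))
cv2.imwrite("pics/t5.png",im[130:380,200:560,::-1])
E
```

```text
t: 32.42
tool_pos: [0.5277, -0.0572, 0.2637]
tool_rot: [2.223, 2.202, 0.013]
contact_force: [1.2, -0.7, 0.8]
opening: 0.085
grip_force: 0.0
t: 33.08
tool_pos: [0.5168, -0.2231, 0.254]
tool_rot: [-2.237, -2.205, -0.001]
contact_force: [-0.1, 0.8, 0.2]
opening: 0.0847
grip_force: 0.0
t 33.08 tcp [ 516.8 -223.1  254. ] ydir -0.8 d [-13.    1.8 158. ] roll rad -0.009 q6 -0.53
blk [5.242e+02 2.500e+00 4.860e+01 6.880e+01 3.000e-01] 0.04529491495364013
stone [659.2 -14.3 169.   91.2  89.2]
```

View pics/t5.png

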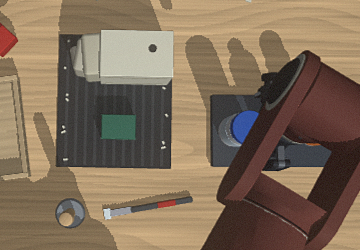

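The block lies flat on the mat at crop (118,127), squarely in front of the stone, with the mallet and chisel unmoved. The vessels go back now, jar first.

```bash
python3 -m handwheel '[{"tx":-13,"ty":2,"tz":0,"roll":0},{"tx":0,"ty":0,"tz":15,"roll":0},{"tx":0,"ty":0,"tz":36,"roll":0},{"tx":0,"ty":0,"tz":36,"roll":0},{"tx":0,"ty":0,"tz":30,"roll":0},{"tx":0,"ty":0,"tz":15,"roll":0},{"tx":0,"ty":0,"tz":6,"roll":0},{"tx":0,"ty":0,"tz":0,"roll":0},{"tx":0,"ty":0,"tz":0,"roll":0}]'; python3 -c "
from h import *
delta(.5183,-.2359,.096,-.3)"
```

```text
t: 33.88
tool_pos: [0.5194, -0.2367, 0.1174]
tool_rot: [2.235, 2.206, 0.0]
contact_force: [1.1, -0.4, 1.2]
opening: 0.0851
grip_force: 0.0
t 33.88 tcp [ 519.4 -236.7  117.4] ydir -0.8 d [ 0.8 -1.1 21.4] roll rad -0.008 q6 -0.54
```

```bash
python3 -m handwheel '[{"tx":1,"ty":-1,"tz":12,"roll":-0.008},{"tx":0,"ty":0,"tz":6,"roll":0},{"tx":0,"ty":0,"tz":3,"roll":0},{"tx":0,"ty":0,"tz":0,"roll":0},{"tx":0,"ty":0,"tz":0,"roll":0}]'; python3 -m handwheel '[{"tx":0,"ty":0,"tz":0,"roll":0},{"tx":0,"ty":0,"tz":0,"roll":0},{"tx":0,"ty":0,"tz":0,"roll":0},{"tx":0,"ty":0,"tz":0,"roll":0},{"tx":0,"ty":0,"tz":0,"roll":0},{"tx":0,"ty":0,"tz":0,"roll":0},{"tx":0,"ty":0,"tz":0,"roll":0}]' 45 50
```

```text
t: 34.3
tool_pos: [0.5176, -0.2356, 0.0953]
tool_rot: [-2.228, -2.215, 0.0]
contact_force: [0.2, 0.2, -0.3]
opening: 0.0854
grip_force: 0.0
t: 34.88
tool_pos: [0.5182, -0.2359, 0.0961]
tool_rot: [2.227, 2.214, 0.001]
contact_force: [0.7, 0.2, 4.2]
opening: 0.0631
grip_force: 55.2
```

```bash
python3 -m handwheel '[{"tx":0,"ty":0,"tz":-10,"roll":0},{"tx":0,"ty":0,"tz":-25,"roll":0},{"tx":0,"ty":0,"tz":-36,"roll":0},{"tx":0,"ty":0,"tz":-36,"roll":0},{"tx":0,"ty":0,"tz":-36,"roll":0},{"tx":0,"ty":0,"tz":-16,"roll":0},{"tx":12,"ty":0,"tz":0,"roll":0},{"tx":24,"ty":-2,"tz":0,"roll":0},{"tx":36,"ty":-3,"tz":0,"roll":0},{"tx":36,"ty":-3,"tz":0,"roll":0},{"tx":36,"ty":-3,"tz":0,"roll":0},{"tx":36,"ty":-3,"tz":0,"roll":0}]' ; python3 -m handwheel '[{"tx":36,"ty":-3,"tz":0,"roll":0},{"tx":36,"ty":-3,"tz":0,"roll":0},{"tx":36,"ty":-3,"tz":0,"roll":0},{"tx":36,"ty":-3,"tz":0,"roll":0},{"tx":36,"ty":-3,"tz":0,"roll":0},{"tx":36,"ty":-3,"tz":0,"roll":0},{"tx":36,"ty":-3,"tz":0,"roll":0},{"tx":36,"ty":-3,"tz":0,"roll":0},{"tx":36,"ty":-3,"tz":0,"roll":0},{"tx":30,"ty":0,"tz":0,"roll":0},{"tx":18,"ty":0,"tz":0,"roll":0},{"tx":0,"ty":0,"tz":0,"roll":0}]'; python3 -c "
from h import *
delta(.4781,.321,.0861,-.3)"
```

```text
t: 35.88
tool_pos: [0.5023, -0.053, 0.2508]
tool_rot: [-2.225, -2.21, 0.004]
contact_force: [0.4, 0.8, -2.9]
opening: 0.0629
grip_force: 55.9
t: 36.88
tool_pos: [0.477, 0.3196, 0.2506]
tool_rot: [-2.221, -2.217, 0.008]
contact_force: [-0.0, -0.4, -3.4]
opening: 0.063
grip_force: 55.9
t 36.88 tcp [477.  319.6 250.6] ydir -0.1 d [  1.6   2.1 164.5] roll rad 0.004 q6 0.46
```

```bash
python3 -m handwheel '[{"tx":1,"ty":1,"tz":10,"roll":0},{"tx":0,"ty":0,"tz":30,"roll":0},{"tx":0,"ty":0,"tz":36,"roll":0},{"tx":0,"ty":0,"tz":36,"roll":0},{"tx":0,"ty":0,"tz":24,"roll":0},{"tx":0,"ty":0,"tz":10,"roll":0},{"tx":0,"ty":0,"tz":3,"roll":0},{"tx":0,"ty":0,"tz":0,"roll":0},{"tx":0,"ty":0,"tz":0,"roll":0}]'; python3 -c "
from h import *
delta(.4781,.321,.0861,-.3)"
```

```text
t: 37.63
tool_pos: [0.482, 0.3178, 0.107]
tool_rot: [2.228, 2.213, 0.004]
contact_force: [0.3, -1.0, -2.7]
opening: 0.0629
grip_force: 55.8
t 37.63 tcp [482.  317.8 107. ] ydir -0.4 d [ 3.1 -4.  20.9] roll rad -0.001 q6 0.46
```

```bash
python3 -m handwheel '[{"tx":3,"ty":-3.5,"tz":8,"roll":0},{"tx":0,"ty":0,"tz":5,"roll":0},{"tx":0,"ty":0,"tz":3,"roll":0},{"tx":0,"ty":0,"tz":1,"roll":0},{"tx":0,"ty":0,"tz":0,"roll":0},{"tx":0,"ty":0,"tz":0,"roll":0}]'; python3 -c "
from h import *
delta(.4781,.321,.0861,-.3)"
```

```text
t: 38.13
tool_pos: [0.4775, 0.3207, 0.0884]
tool_rot: [2.228, 2.215, 0.0]
contact_force: [-0.3, -0.3, -3.6]
opening: 0.063
grip_force: 55.9
t 38.13 tcp [477.5 320.7  88.4] ydir -0.3 d [0.3 0.6 2.3] roll rad -0.001 q6 0.47
```

```bash
python3 -m handwheel '[{"tx":0.3,"ty":0.5,"tz":1,"roll":0},{"tx":0,"ty":0,"tz":1,"roll":0},{"tx":0,"ty":0,"tz":1,"roll":0},{"tx":0,"ty":0,"tz":0,"roll":0}]';  python3 -m handwheel '[{"tx":0,"ty":0,"tz":1,"roll":0},{"tx":0,"ty":0,"tz":0,"roll":0}]'
```

```text
t: 38.47
tool_pos: [0.4783, 0.3212, 0.0861]
tool_rot: [2.228, 2.215, 0.001]
contact_force: [-0.9, 0.5, 1.0]
opening: 0.0627
grip_force: 56.1
t: 38.63
tool_pos: [0.4784, 0.3213, 0.0861]
tool_rot: [-2.228, -2.215, -0.001]
contact_force: [-3.8, -2.2, 6.3]
opening: 0.0629
grip_force: 56.4
```

```bash
python3 -m handwheel '[{"tx":0,"ty":0,"tz":0,"roll":0},{"tx":0,"ty":0,"tz":0,"roll":0},{"tx":0,"ty":0,"tz":0,"roll":0},{"tx":0,"ty":0,"tz":0,"roll":0},{"tx":0,"ty":0,"tz":-15,"roll":0},{"tx":0,"ty":0,"tz":-35,"roll":0},{"tx":0,"ty":0,"tz":-40,"roll":0},{"tx":0,"ty":0,"tz":-40,"roll":0},{"tx":0,"ty":0,"tz":-30,"roll":0},{"tx":-24,"ty":0,"tz":0,"roll":0},{"tx":-38,"ty":2,"tz":0,"roll":0},{"tx":-38,"ty":3,"tz":0,"roll":0}]' 85; python3 -m handwheel '[{"tx":-38,"ty":3,"tz":0,"roll":0},{"tx":-38,"ty":3,"tz":0,"roll":0},{"tx":-38,"ty":3,"tz":0,"roll":0},{"tx":-38,"ty":3,"tz":0,"roll":0},{"tx":-38,"ty":3,"tz":0,"roll":0},{"tx":-38,"ty":3,"tz":0,"roll":0},{"tx":-38,"ty":3,"tz":0,"roll":0},{"tx":-38,"ty":3,"tz":0,"roll":0},{"tx":-38,"ty":3,"tz":0,"roll":0},{"tx":-38,"ty":3,"tz":0,"roll":0},{"tx":-38,"ty":3,"tz":0,"roll":0},{"tx":-38,"ty":3,"tz":0,"roll":0}]';python3 -m handwheel '[{"tx":-38,"ty":0,"tz":0,"roll":0},{"tx":-24,"ty":0,"tz":0,"roll":0},{"tx":-10,"ty":0,"tz":0,"roll":0},{"tx":0,"ty":0,"tz":0,"roll":0},{"tx":0,"ty":0,"tz":0,"roll":0}]'; python3 -c "
from h import *
delta(.5187,-.3163,.0923,-.3)"
```

```text
t: 39.63
tool_pos: [0.4824, 0.2206, 0.2454]
tool_rot: [2.224, 2.217, 0.003]
contact_force: [0.9, -0.8, -0.4]
opening: 0.0854
grip_force: 0.0
t: 40.63
tool_pos: [0.5154, -0.2373, 0.2442]
tool_rot: [2.228, 2.214, 0.0]
contact_force: [0.1, 0.6, -0.2]
opening: 0.0847
grip_force: 0.0
t: 41.05
tool_pos: [0.5151, -0.3068, 0.244]
tool_rot: [-2.228, -2.214, -0.001]
contact_force: [-0.2, 1.4, -0.4]
opening: 0.0849
grip_force: 0.0
t 41.05 tcp [ 515.1 -306.8  244. ] ydir -0.4 d [ -9.6   3.7 151.6] roll rad -0.001 q6 -0.66
```

```bash
python3 -m handwheel '[{"tx":-10,"ty":3.5,"tz":0,"roll":0},{"tx":0,"ty":0,"tz":15,"roll":0},{"tx":0,"ty":0,"tz":36,"roll":0},{"tx":0,"ty":0,"tz":36,"roll":0},{"tx":0,"ty":0,"tz":26,"roll":0},{"tx":0,"ty":0,"tz":12,"roll":0},{"tx":0,"ty":0,"tz":6,"roll":0},{"tx":0,"ty":0,"tz":0,"roll":0},{"tx":0,"ty":0,"tz":0,"roll":0}]'; python3 -c "
from h import *
delta(.5187,-.3163,.0923,-.3)"
```

```text
t: 41.8
tool_pos: [0.5195, -0.3176, 0.1147]
tool_rot: [2.226, 2.214, 0.001]
contact_force: [0.2, 0.1, 0.6]
opening: 0.0855
grip_force: 0.0
t 41.8 tcp [ 519.5 -317.6  114.7] ydir -0.3 d [ 1.3 -0.9 22.4] roll rad -0.0 q6 -0.67
```

```bash
python3 -m handwheel '[{"tx":1.2,"ty":-1,"tz":12,"roll":0},{"tx":0,"ty":0,"tz":7,"roll":0},{"tx":0,"ty":0,"tz":3,"roll":0},{"tx":0,"ty":0,"tz":0,"roll":0},{"tx":0,"ty":0,"tz":0,"roll":0}]'; python3 -m handwheel '[{"tx":0,"ty":0,"tz":0,"roll":0},{"tx":0,"ty":0,"tz":0,"roll":0},{"tx":0,"ty":0,"tz":0,"roll":0},{"tx":0,"ty":0,"tz":0,"roll":0},{"tx":0,"ty":0,"tz":0,"roll":0},{"tx":0,"ty":0,"tz":0,"roll":0},{"tx":0,"ty":0,"tz":0,"roll":0}]' 45 45
```

```text
t: 42.22
tool_pos: [0.5175, -0.3161, 0.0911]
tool_rot: [-2.228, -2.214, 0.0]
contact_force: [-0.2, 0.0, 0.0]
opening: 0.0849
grip_force: 0.0
t: 42.8
tool_pos: [0.5184, -0.3165, 0.0924]
tool_rot: [2.226, 2.213, 0.001]
contact_force: [2.1, 0.5, 4.9]
opening: 0.0587
grip_force: 49.0
```

```bash
python3 -m handwheel '[{"tx":0,"ty":0,"tz":-10,"roll":0},{"tx":0,"ty":0,"tz":-25,"roll":0},{"tx":0,"ty":0,"tz":-36,"roll":0},{"tx":0,"ty":0,"tz":-36,"roll":0},{"tx":0,"ty":0,"tz":-36,"roll":0},{"tx":0,"ty":0,"tz":-22,"roll":0},{"tx":12,"ty":0,"tz":0,"roll":0},{"tx":24,"ty":0,"tz":0,"roll":0},{"tx":36,"ty":0,"tz":0,"roll":0},{"tx":36,"ty":0,"tz":0,"roll":0},{"tx":36,"ty":0,"tz":0,"roll":0},{"tx":36,"ty":0,"tz":0,"roll":0}]' ; python3 -m handwheel '[{"tx":36,"ty":0,"tz":0,"roll":0},{"tx":36,"ty":0,"tz":0,"roll":0},{"tx":36,"ty":0,"tz":0,"roll":0},{"tx":36,"ty":0,"tz":0,"roll":0},{"tx":36,"ty":0,"tz":0,"roll":0},{"tx":36,"ty":0,"tz":0,"roll":0},{"tx":36,"ty":0,"tz":0,"roll":0},{"tx":36,"ty":0,"tz":0,"roll":0},{"tx":36,"ty":0,"tz":0,"roll":0},{"tx":36,"ty":0,"tz":0,"roll":0},{"tx":36,"ty":0,"tz":0,"roll":0},{"tx":36,"ty":0,"tz":0,"roll":0}]'; python3 -m handwheel '[{"tx":36,"ty":0,"tz":0,"roll":0},{"tx":36,"ty":0,"tz":0,"roll":0},{"tx":24,"ty":0,"tz":0,"roll":0},{"tx":12,"ty":0,"tz":0,"roll":0},{"tx":0,"ty":0,"tz":0,"roll":0},{"tx":0,"ty":0,"tz":0,"roll":0}]'; python3 -c "
from h import *
delta(.5237,.4053,.0824,-.3)"
```

```text
t: 43.8
tool_pos: [0.5163, -0.1332, 0.2521]
tool_rot: [-2.224, -2.21, 0.004]
contact_force: [0.7, 0.9, -3.7]
opening: 0.0588
grip_force: 49.8
t: 44.8
tool_pos: [0.5184, 0.2973, 0.2521]
tool_rot: [-2.226, -2.214, 0.01]
contact_force: [0.8, -0.3, -3.6]
opening: 0.0589
grip_force: 49.8
t: 45.3
tool_pos: [0.5204, 0.4033, 0.2534]
tool_rot: [-2.227, -2.216, 0.008]
contact_force: [0.4, -0.5, -3.2]
opening: 0.0589
grip_force: 49.8
t 45.3 tcp [520.4 403.3 253.4] ydir -0.3 d [  2.6   3.9 171. ] roll rad 0.0 q6 0.55
```

```bash
python3 -m handwheel '[{"tx":3,"ty":1.5,"tz":10,"roll":0},{"tx":0,"ty":0,"tz":30,"roll":0},{"tx":0,"ty":0,"tz":36,"roll":0},{"tx":0,"ty":0,"tz":36,"roll":0},{"tx":0,"ty":0,"tz":24,"roll":0},{"tx":0,"ty":0,"tz":10,"roll":0},{"tx":0,"ty":0,"tz":3,"roll":0},{"tx":0,"ty":0,"tz":0,"roll":0},{"tx":0,"ty":0,"tz":0,"roll":0}]'; python3 -c "
from h import *
delta(.5237,.4053,.0824,-.3)"
```

```text
t: 46.05
tool_pos: [0.5249, 0.4072, 0.1097]
tool_rot: [2.228, 2.213, 0.006]
contact_force: [-0.6, -0.0, -2.4]
opening: 0.0591
grip_force: 49.8
t 46.05 tcp [524.9 407.2 109.7] ydir -0.4 d [-2.  -1.3 27.3] roll rad -0.001 q6 0.55
```

```bash
python3 -m handwheel '[{"tx":-1.8,"ty":-1,"tz":12,"roll":0},{"tx":0,"ty":0,"tz":7,"roll":0},{"tx":0,"ty":0,"tz":3,"roll":0},{"tx":0,"ty":0,"tz":1,"roll":0},{"tx":0,"ty":0,"tz":0,"roll":0},{"tx":0,"ty":0,"tz":0,"roll":0}]'; python3 -c "
from h import *
delta(.5237,.4053,.0824,-.3)"
```

```text
t: 46.55
tool_pos: [0.5225, 0.4052, 0.0844]
tool_rot: [2.228, 2.215, 0.0]
contact_force: [-0.7, -0.6, -3.7]
opening: 0.0586
grip_force: 49.8
t 46.55 tcp [522.5 405.2  84.4] ydir -0.3 d [0.1 1.2 2. ] roll rad -0.001 q6 0.55
```

```bash
python3 -m handwheel '[{"tx":0,"ty":1,"tz":1,"roll":0},{"tx":0,"ty":0,"tz":1,"roll":0},{"tx":0,"ty":0,"tz":0.5,"roll":0},{"tx":0,"ty":0,"tz":0,"roll":0}]';  python3 -m handwheel '[{"tx":0,"ty":0,"tz":1,"roll":0},{"tx":0,"ty":0,"tz":0,"roll":0}]'
```

```text
t: 46.88
tool_pos: [0.5238, 0.4053, 0.0824]
tool_rot: [2.228, 2.215, 0.001]
contact_force: [-0.8, -1.0, -1.5]
opening: 0.0586
grip_force: 50.0
t: 47.05
tool_pos: [0.524, 0.4055, 0.0824]
tool_rot: [2.228, 2.215, 0.002]
contact_force: [-2.1, -0.3, 3.8]
opening: 0.0587
grip_force: 50.3
```

```bash
python3 -m handwheel '[{"tx":0,"ty":0,"tz":0,"roll":0},{"tx":0,"ty":0,"tz":0,"roll":0},{"tx":0,"ty":0,"tz":0,"roll":0},{"tx":0,"ty":0,"tz":0,"roll":0},{"tx":0,"ty":0,"tz":-15,"roll":0},{"tx":0,"ty":0,"tz":-35,"roll":0},{"tx":0,"ty":0,"tz":-40,"roll":0},{"tx":0,"ty":0,"tz":-40,"roll":0},{"tx":0,"ty":0,"tz":-38,"roll":0},{"tx":-24,"ty":0,"tz":0,"roll":0},{"tx":-38,"ty":0,"tz":0,"roll":0},{"tx":-38,"ty":0,"tz":0,"roll":0}]' 85; python3 -m handwheel '[{"tx":-38,"ty":0,"tz":0,"roll":0},{"tx":-38,"ty":0,"tz":0,"roll":0},{"tx":-38,"ty":0,"tz":0,"roll":0},{"tx":-38,"ty":0,"tz":0,"roll":0},{"tx":-38,"ty":0,"tz":0,"roll":0},{"tx":-38,"ty":0,"tz":0,"roll":0},{"tx":-38,"ty":0,"tz":0,"roll":0},{"tx":-38,"ty":0,"tz":0,"roll":0},{"tx":-38,"ty":0,"tz":0,"roll":0},{"tx":-38,"ty":0,"tz":0,"roll":0},{"tx":-38,"ty":0,"tz":0,"roll":0},{"tx":-38,"ty":0,"tz":0,"roll":0}]';python3 -m handwheel '[{"tx":-38,"ty":0,"tz":0,"roll":0},{"tx":-38,"ty":0,"tz":0,"roll":0},{"tx":-38,"ty":0,"tz":0,"roll":0},{"tx":-38,"ty":0,"tz":0,"roll":0},{"tx":-38,"ty":0,"tz":0,"roll":0},{"tx":-24,"ty":0,"tz":0,"roll":0},{"tx":-12,"ty":0,"tz":0,"roll":0},{"tx":0,"ty":0,"tz":0,"roll":0},{"tx":0,"ty":0,"tz":0,"roll":0}]'; python3 -c "
from h import *
delta(.5193,-.398,.1099,-.3)"
```

```text
t: 48.05
tool_pos: [0.5231, 0.3049, 0.2517]
tool_rot: [2.224, 2.216, 0.006]
contact_force: [0.4, -0.0, 0.5]
opening: 0.0849
grip_force: 0.0
t: 49.05
tool_pos: [0.5198, -0.1528, 0.2503]
tool_rot: [2.227, 2.213, 0.001]
contact_force: [1.4, -0.7, -0.1]
opening: 0.0849
grip_force: 0.0
t: 49.8
tool_pos: [0.5188, -0.3764, 0.2492]
tool_rot: [-2.228, -2.214, -0.001]
contact_force: [0.1, 0.2, 0.5]
opening: 0.0851
grip_force: 0.0
t 49.8 tcp [ 518.8 -376.4  249.2] ydir -0.4 d [-21.7   0.6 139.3] roll rad -0.001 q6 -0.74
```

```bash
python3 -m handwheel '[{"tx":-22,"ty":0.5,"tz":0,"roll":0},{"tx":0,"ty":0,"tz":12,"roll":0},{"tx":0,"ty":0,"tz":36,"roll":0},{"tx":0,"ty":0,"tz":36,"roll":0},{"tx":0,"ty":0,"tz":22,"roll":0},{"tx":0,"ty":0,"tz":10,"roll":0},{"tx":0,"ty":0,"tz":4,"roll":0},{"tx":0,"ty":0,"tz":0,"roll":0},{"tx":0,"ty":0,"tz":0,"roll":0}]'; python3 -c "
from h import *
delta(.5193,-.398,.1099,-.3)"
```

```text
t: 50.55
tool_pos: [0.5202, -0.399, 0.131]
tool_rot: [2.225, 2.213, 0.0]
contact_force: [0.3, -0.2, 0.0]
opening: 0.0853
grip_force: 0.0
t 50.55 tcp [ 520.2 -399.   131. ] ydir -0.3 d [ 1.1 -1.  21. ] roll rad -0.0 q6 -0.76
```

```bash
python3 -m handwheel '[{"tx":1,"ty":-1,"tz":12,"roll":0},{"tx":0,"ty":0,"tz":6,"roll":0},{"tx":0,"ty":0,"tz":2.5,"roll":0},{"tx":0,"ty":0,"tz":0,"roll":0},{"tx":0,"ty":0,"tz":0,"roll":0}]'; python3 -m handwheel '[{"tx":0,"ty":0,"tz":0,"roll":0},{"tx":0,"ty":0,"tz":0,"roll":0},{"tx":0,"ty":0,"tz":0,"roll":0},{"tx":0,"ty":0,"tz":0,"roll":0},{"tx":0,"ty":0,"tz":0,"roll":0},{"tx":0,"ty":0,"tz":0,"roll":0},{"tx":0,"ty":0,"tz":0,"roll":0}]' 45 40
```

```text
t: 50.97
tool_pos: [0.518, -0.3979, 0.1081]
tool_rot: [-2.228, -2.214, -0.0]
contact_force: [-0.1, 0.6, 0.7]
opening: 0.0845
grip_force: 0.0
t: 51.55
tool_pos: [0.5183, -0.3983, 0.109]
tool_rot: [2.227, 2.214, -0.0]
contact_force: [-0.5, -0.4, 3.1]
opening: 0.0545
grip_force: 43.5
```

```bash
python3 -m handwheel '[{"tx":0,"ty":0,"tz":-10,"roll":0},{"tx":0,"ty":0,"tz":-25,"roll":0},{"tx":0,"ty":0,"tz":-36,"roll":0},{"tx":0,"ty":0,"tz":-36,"roll":0},{"tx":0,"ty":0,"tz":-30,"roll":0},{"tx":0,"ty":0,"tz":-12,"roll":0},{"tx":12,"ty":0,"tz":0,"roll":0},{"tx":24,"ty":2,"tz":0,"roll":0},{"tx":36,"ty":2,"tz":0,"roll":0},{"tx":36,"ty":2,"tz":0,"roll":0},{"tx":36,"ty":2,"tz":0,"roll":0},{"tx":36,"ty":2,"tz":0,"roll":0}]' ; python3 -m handwheel '[{"tx":36,"ty":2,"tz":0,"roll":0},{"tx":36,"ty":2,"tz":0,"roll":0},{"tx":36,"ty":2,"tz":0,"roll":0},{"tx":36,"ty":2,"tz":0,"roll":0},{"tx":36,"ty":2,"tz":0,"roll":0},{"tx":36,"ty":2,"tz":0,"roll":0},{"tx":36,"ty":2,"tz":0,"roll":0},{"tx":36,"ty":2,"tz":0,"roll":0},{"tx":36,"ty":2,"tz":0,"roll":0},{"tx":36,"ty":2,"tz":0,"roll":0},{"tx":36,"ty":0,"tz":0,"roll":0},{"tx":36,"ty":0,"tz":0,"roll":0}]'; python3 -m handwheel '[{"tx":20,"ty":0,"tz":0,"roll":0},{"tx":10,"ty":0,"tz":0,"roll":0},{"tx":0,"ty":0,"tz":0,"roll":0},{"tx":0,"ty":0,"tz":0,"roll":0}]'; python3 -c "
from h import *
delta(.5495,.2496,.0989,-.3)"
```

```text
t: 52.55
tool_pos: [0.5274, -0.2148, 0.253]
tool_rot: [-2.224, -2.21, 0.002]
contact_force: [0.5, 0.8, -2.8]
opening: 0.0543
grip_force: 43.1
t: 53.55
tool_pos: [0.5492, 0.2159, 0.2531]
tool_rot: [-2.225, -2.213, 0.008]
contact_force: [1.0, 0.2, -1.4]
opening: 0.0546
grip_force: 43.1
t: 53.88
tool_pos: [0.5508, 0.2434, 0.2551]
tool_rot: [-2.227, -2.215, 0.006]
contact_force: [-0.0, 0.0, -2.0]
opening: 0.0544
grip_force: 43.1
t 53.88 tcp [550.8 243.4 255.1] ydir -0.3 d [  6.5  -0.8 156.2] roll rad -0.0 q6 0.3
```

```bash
python3 -m handwheel '[{"tx":6,"ty":-2,"tz":10,"roll":0},{"tx":0,"ty":0,"tz":28,"roll":0},{"tx":0,"ty":0,"tz":36,"roll":0},{"tx":0,"ty":0,"tz":30,"roll":0},{"tx":0,"ty":0,"tz":20,"roll":0},{"tx":0,"ty":0,"tz":8,"roll":0},{"tx":0,"ty":0,"tz":3,"roll":0},{"tx":0,"ty":0,"tz":0,"roll":0},{"tx":0,"ty":0,"tz":0,"roll":0}]'; python3 -c "
from h import *
delta(.5495,.2496,.0989,-.3)"
```

```text
t: 54.63
tool_pos: [0.5512, 0.2499, 0.1242]
tool_rot: [2.228, 2.213, 0.004]
contact_force: [-1.2, -0.9, -1.7]
opening: 0.0545
grip_force: 43.1
t 54.63 tcp [551.2 249.9 124.2] ydir -0.4 d [-0.3 -1.8 25.3] roll rad -0.001 q6 0.31
```

```bash
python3 -m handwheel '[{"tx":-0.3,"ty":-1.5,"tz":11,"roll":0},{"tx":0,"ty":0,"tz":6,"roll":0},{"tx":0,"ty":0,"tz":3,"roll":0},{"tx":0,"ty":0,"tz":1,"roll":0},{"tx":0,"ty":0,"tz":0,"roll":0},{"tx":0,"ty":0,"tz":0,"roll":0}]'; python3 -c "
from h import *
delta(.5495,.2496,.0989,-.3)"
```

```text
t: 55.13
tool_pos: [0.5486, 0.2497, 0.1014]
tool_rot: [2.228, 2.215, 0.0]
contact_force: [0.8, -0.7, -2.1]
opening: 0.0544
grip_force: 43.2
t 55.13 tcp [548.6 249.7 101.4] ydir -0.3 d [-0.1  0.9  2.5] roll rad -0.001 q6 0.31
```

```bash
python3 -m handwheel '[{"tx":0,"ty":0.7,"tz":1,"roll":0},{"tx":0,"ty":0,"tz":1,"roll":0},{"tx":0,"ty":0,"tz":0.5,"roll":0},{"tx":0,"ty":0,"tz":0,"roll":0}]';  python3 -m handwheel '[{"tx":0,"ty":0,"tz":1,"roll":0},{"tx":0,"ty":0,"tz":0,"roll":0}]'
```

```text
t: 55.47
tool_pos: [0.5494, 0.2497, 0.099]
tool_rot: [2.228, 2.215, 0.001]
contact_force: [-0.0, -0.3, -2.1]
opening: 0.0546
grip_force: 43.2
t: 55.63
tool_pos: [0.5495, 0.2498, 0.099]
tool_rot: [-2.228, -2.215, -0.001]
contact_force: [-2.5, -1.4, 3.5]
opening: 0.0543
grip_force: 43.8
```

Seated. I'll release, back off to a clear place and check everything.

```bash
python3 -m handwheel '[{"tx":0,"ty":0,"tz":0,"roll":0},{"tx":0,"ty":0,"tz":0,"roll":0},{"tx":0,"ty":0,"tz":0,"roll":0},{"tx":0,"ty":0,"tz":0,"roll":0},{"tx":0,"ty":0,"tz":-15,"roll":0},{"tx":0,"ty":0,"tz":-35,"roll":0},{"tx":0,"ty":0,"tz":-40,"roll":0},{"tx":0,"ty":0,"tz":-40,"roll":0},{"tx":0,"ty":0,"tz":-38,"roll":0},{"tx":-24,"ty":0,"tz":0,"roll":0},{"tx":-38,"ty":-2,"tz":0,"roll":0},{"tx":-38,"ty":-4,"tz":0,"roll":0}]' 85; python3 -m handwheel '[{"tx":-38,"ty":-4,"tz":0,"roll":0},{"tx":-38,"ty":-4,"tz":0,"roll":0},{"tx":-38,"ty":-4,"tz":0,"roll":0},{"tx":-38,"ty":-4,"tz":0,"roll":0},{"tx":-38,"ty":-4,"tz":0,"roll":0},{"tx":-38,"ty":-4,"tz":0,"roll":0},{"tx":-38,"ty":-4,"tz":0,"roll":0},{"tx":-38,"ty":-4,"tz":0,"roll":0},{"tx":-38,"ty":-4,"tz":0,"roll":0},{"tx":-38,"ty":-4,"tz":0,"roll":0},{"tx":-20,"ty":0,"tz":0,"roll":0},{"tx":0,"ty":0,"tz":0,"roll":0}]'; python3 - <<'E'
from h import *
K,E=cam("top"); im,d=optics.get_image("top"); f=np.load("pics/top0.npz")
cv2.imwrite("pics/t6.png",im[:,:,::-1])
for dd in (f["d"],d):
    P=cloud(dd,K,E); z=np.nan_to_num(P[...,2])
    for n,lo,hi,x,y,r,zt in (("jar",.13,.15,.479,.32,.045,.14),("can",.15,.17,.5475,.252,.04,.16),("bot",.138,.158,.524,.406,.03,.148),("blk",.035,.056,.526,0,.06,.046),("stone",.108,.13,.66,0,.12,.118),("mallet",.05,.2,.355,.095,.05,.06)):
        m=((z>lo)&(z<hi)&(np.hypot(P[...,0]-x,P[...,1]-y)<r)).astype(np.uint8)
        if m.sum()>30: print(n,rect(rayz(big(m),zt,K,E)))
im,_=optics.get_image("scene"); cv2.imwrite("pics/s6.png",im[:,:,::-1])
E
```

```text
t: 56.63
tool_pos: [0.543, 0.1493, 0.2671]
tool_rot: [2.224, 2.216, 0.003]
contact_force: [0.1, -0.6, -0.1]
opening: 0.0848
grip_force: 0.0
t: 57.63
tool_pos: [0.4995, -0.2539, 0.2655]
tool_rot: [2.233, 2.209, -0.002]
contact_force: [0.3, 0.9, -0.3]
opening: 0.085
grip_force: 0.0
jar [477.4 319.6  62.8  62.5  46.1]
can [5.472e+02 2.505e+02 4.530e+01 4.700e+01 4.000e-01]
bot [5.235e+02 4.035e+02 3.100e+01 3.290e+01 4.000e-01]
stone [659.2 -11.6 174.5  91.2  89.2]
mallet [3.524e+02 9.730e+01 5.640e+01 5.700e+01 3.000e-01]
jar [477.9 320.1  62.3  63.9   1.6]
can [5.472e+02 2.506e+02 4.530e+01 4.700e+01 4.000e-01]
bot [5.244e+02 4.035e+02 2.920e+01 3.280e+01 4.000e-01]
blk [5.242e+02 2.500e+00 4.860e+01 6.880e+01 3.000e-01]
stone [659.2 -12.5 172.8  91.3  89.2]
mallet [3.524e+02 9.730e+01 5.640e+01 5.700e+01 3.000e-01]
```

View pics/s6.png

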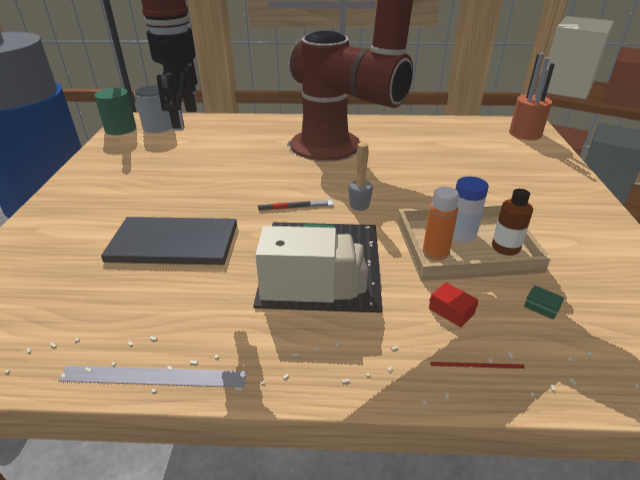

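The can (441,225), jar (468,210) and bottle (514,223) stand upright in the tray within 1 mm of their starts. The slab is empty, the block is on the mat behind the stone in this view, and the bystanders haven't moved. I'm handing in.

```bash
python3 -c "
from station import ctrl
print(ctrl.finish_job())"
```

```text
the job is handed in; nothing more can be done
None
```

I handed the job in at about 58 s: the green block lies flat on the mat in front of the limestone's smooth face, and the can, bottle and jar stand upright in the tray within about 1 mm of where they started, with the limestone, mallet and chisel left where they were.

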